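Scoop flower cores from a lidded box into a tin

TASK

Take the scoop from the cork mat and use its lip to lever the clear lid of the wooden box open. Scoop up at least three of the four wooden cores together in one load, lift them clear of the box and tip them into the round tin, leaving none on the bench (one may stay in the box). Then put the scoop back flat on the middle of the cork mat, without shoving the tin or the other things on the bench about.

Things in the scene. Friction and masses are not known exactly. Their poses are not given: they have to be found in the camera images.
- scoop: Smooth aluminium scoop, wooden handle, 200 g, standing on the mat. Origin: centre of pan underside; x to the lip, z up. Pan 65 (x) by 130, floor 3; back wall 30 high; side walls 22 high, only along the rear 35; the front 22 of the floor is 2 thick. Handle: flat-sided bar 18 wide (y) by 24, 120 long, from (-36, 0, 18), leaning back 28 degrees from z towards -x
- scoop_lip (a point): middle of the scoop's front edge, underside, at (32.5, 0, 0) in the scoop's frame
- scoop_pan (a point): a point 15 above the middle of the scoop's pan floor underside, at (0, 0, 15) in the scoop's frame
- scoop_grip (a point): point on the handle's centre line, 72 up the handle from its foot, at (-70, 0, 82) in the scoop's frame: a good place to grip across the 18 width, fingers along the handle
- box: Wooden stock box fixed to the bench, 180 long (x) by 164 wide (y) by 45 high, walls 6, floor 6 thick, inside 168 x 152. Origin: centre of its underside; x runs from the lid's free edge to its hinge, roughly to the robot's left
- lid_hinge (a point): middle of the lid's hinge line, at (90, 0, 45.5) in the box's frame; the hinge line runs along the box's y
- lid_edge (a point): middle of the underside of the lid's free front edge (moves with it). The lid is a clear plate with a thin wooden border, 198 long, 164 wide, 6 thick, no knob; closed, it lies on the rim and juts out 18 beyond the box's front (-x) wall, its underside 45 above the bench
- lid (a joint): lid angle in rad: 0 closed, 1.57 upright, 1.75 its stop leaning back; a stiff hinge keeps the lid where it is left
- core0: turned wooden flower core number 1 of 4, a round-ended roller 38 long and 26 thick, 15 g; lies loose in the hinge-side half of the box, under the clear lid. Origin: its centre; x along its length
- core1: turned wooden flower core number 2 of 4, a round-ended roller 38 long and 26 thick, 15 g; lies loose in the hinge-side half of the box, under the clear lid. Origin: its centre; x along its length
- core2: turned wooden flower core number 3 of 4, a round-ended roller 38 long and 26 thick, 15 g; lies loose in the hinge-side half of the box, under the clear lid. Origin: its centre; x along its length
- core3: turned wooden flower core number 4 of 4, a round-ended roller 38 long and 26 thick, 15 g; lies loose in the hinge-side half of the box, under the clear lid. Origin: its centre; x along its length
- tin: empty round open steel tin, loose on the bench, 160 outer diameter, 55 high, wall 3, floor 4. Origin: centre of its underside
- tin_mid (a point): point on the tin's axis 20 above its underside
- mat: cork mat fixed to the bench, 150 by 150, 4 thick, the scoop's place. Origin: centre of its underside
- ball_tool: bystander: steel ball on a rod with a wooden handle, 160 long, 22 thick, lying; origin under its middle
- mallet: bystander: hammer, 190 long, lying; origin under its middle
- spatula: bystander: spatula, 190 long, lying; origin under its middle
- spool: bystander: empty wooden spool, 50 diameter, 60 high, standing; origin under its middle
- jar: bystander: closed glass jar, 60 diameter, 85 high, standing; origin under its middle
There are look-alikes about, which are no part of the job. Leave any green or red look-alike of the tin alone.

How it is judged:
By the outcome, as a careful person would: the job done as asked, in the order asked, and still so for the second after the job is handed in, with the robot touching nothing.
It also fails if it takes over 72 s, if anything falls off the work surface, if the arm or the gripper's body presses on something with over 40 N, if the wrist force passes 120 N, or if a joint passes its speed limit or range.

ROBOT

A 6-joint arm with a two-finger parallel gripper is mounted at the origin on the work surface. World frame = base frame: x ahead of the robot, y to its left, z up, the work surface at z = 0. Lengths are in m, angles in rad, forces in N, time in s.
With the tool pointing down it reaches from about 0.35 to 0.775 m from the base axis. Payload 5.5 kg.
Tool frame: the origin (TCP) lies on the centre line of the jaws, within the pads' length; the fingertips stand 11 mm ahead of it and the grasp point (between the pads) lies 8 mm behind it (env.tip_reach is the distance from the TCP to the fingertips, in m); z points along the fingers, x is the direction in which the jaws open and shut, and the axes are right-handed (so a half turn about z gives the same grasp; the last joint's range is limited). The gripper opens to 85 mm and grips with 20 to 120 N. Pads are 22 mm wide; open, the fingers measure 114 mm over their backs; the gripper's body (76 mm by 85 mm) begins 54 mm behind the grasp point. The pads swing forward as they close: fully open they stand 13 mm farther back than shut.
Start: joints at [-1.397, 0.313, 0.046, 1.304, 0, 1.431], TCP at [0.177, -0.547, 0.242] pointing down, gripper open.
Joint ranges: [-2.76, 2.76], [-0.86, 1.69], [-1.03, 1.26], [-2.2, 2.34], [-1.47, 1.5], [-3.14, 3.14]. Speed limits (rad/s): [2.57, 2.57, 3.14, 3.14, 3.14, 3.14].

INTERFACE

Orientations are given as a unit quaternion [w, x, y, z].
In Python, from workcell import env gives the robot as it stands.
- The arm moves only by the tool carry_out, never from a script. Its argument "moves" is one flat list of numbers, 7 for each row, row after row: the gripper command: -1 is shut, 1 is fully open, values between are in proportion, then the shift along the tool's x, y, z in m, then the turn, a rotation vector about the tool's x, y, z in degrees. A call has exactly 5 rows; each row shifts and turns the pose as measured when the row begins, along the tool's axes as they then stand; what a row does not reach is not made up. A row lasts 1/8 s, in which the tool goes at most 62.5 mm and 10.7 degrees, less where a joint would pass 70% of its speed; a pose out of reach is approached as far as the arm can. A call is refused whole if a number of a shift passes 0.0625 or a number of a turn 10.7, either way. A call with a gripper value outside its range is refused whole. The fingers move at their own pace and stop on an object; "squeeze" is the grip in N (left out, the last holds). Time passes only in rows, so rows that do not move let the fingers close, or fill a call up. It gives the time, the measured TCP pose, the force and the opening at its end, in the units of the state.
- env.get_state(): the state, without advancing time (a new reading comes with each control period).
- env.read_camera(name): name is "side" or "top"; returns the picture (400x640x3 uint8, red, green, blue); there is no depth.
- env.calibration(name): a dict with "camera_matrix" (3x3 intrinsics, pixels), "rvec" (rotation vector, rad) and "tvec" (3), from world to camera coordinates, as OpenCV has them. Camera axes: x right, y down, z forward; pixel columns grow to the right and rows downward; lengths in m; the calibration is good to about 2 mm. A picture is of the moment at which its call begins. calibration takes no time and is no camera call.
- env.hand_in(): hands the job in, once; it reports no verdict.
The state is a dict: "clock": time; "joint_pos": joint angles; "qvel": joint speeds; "tau": joint torques, N m; "tcp_pos": TCP position; "orientation": TCP orientation; "wrist_force": force on the tool from outside, world axes, zero at the start; "ft_torque": the same for the moment, N m; "finger_gap": finger opening in m.
Only numpy, scipy, OpenCV 4.12 (cv2) and the standard library are available. Lean on these libraries where they do the work, as an engineer would, in place of code of your own. Each camera call takes 0.05 s, during which the arm holds its last target. There are 200 camera calls.

## Working session

There is one attempt and no reset: what is moved stays moved. The work goes in short steps, Python scripts to look and compute and a tool call to move; the robot and the scene stay as the last step left them, time stands still between calls to the robot, and variables do not carry over. Pictures are saved under pics/ and viewed, about 8 in all and at most 12, crops included, and the job is handed in when it is done.

Besides the shell and the picture viewer there is one more tool, called after "Request:" by a JSON object that holds its "api" and its "payload", one argument or row to a line. carry_out: Moves the arm, as the interface text tells. Its arguments: {"type":"object","properties":{"moves":{"type":"array"},"squeeze":{"type":"number"}},"required":["moves"]}

```bash
mkdir -p pics; ls; python3 - <<'E'
from workcell import env
import cv2
s=env.get_state();print(s)
for n in("top","side"):
    cv2.imwrite(f"pics/{n}0.png",env.read_camera(n)[:,:,::-1]);print(n,env.calibration(n))
print(env.tip_reach)
E
```

```text
pics
{'clock': 0.0, 'joint_pos': array([-1.39659475e+00,  3.14016246e-01,  4.49822142e-02,  1.30358227e+00,
       -3.33846311e-05,  1.43119769e+00]), 'qvel': array([-0.00085006,  0.00016112,  0.00053553, -0.00012126,  0.00116814,
        0.00028887]), 'tau': array([-2.81224638e-03, -4.80634654e+01,  2.98529148e+01,  1.94661407e-02,
       -2.17768870e-04, -1.48456053e-05]), 'tcp_pos': array([ 0.17738614, -0.54644637,  0.24140115]), 'orientation': array([-6.20224109e-04,  8.08911133e-01, -5.87930226e-01, -6.66091507e-04]), 'wrist_force': array([ 0.1491866 , -0.21099623, -0.51945212]), 'ft_torque': array([-0.02039286,  0.02553098, -0.03128397]), 'finger_gap': 0.0854525709132505}
top {'camera_matrix': array([[364.82329465,   0.        , 324.93468076],
       [  0.        , 364.82329465, 200.06951536],
       [  0.        ,   0.        ,   1.        ]]), 'rvec': array([ 2.13716616, -2.19299607,  0.13502312]), 'tvec': array([-0.10380899,  0.44534648,  0.99567094])}
side {'camera_matrix': array([[471.09438007,   0.        , 313.43743742],
       [  0.        , 471.09438007, 200.51169749],
       [  0.        ,   0.        ,   1.        ]]), 'rvec': array([ 0.38946999, -2.62684327,  1.36850295]), 'tvec': array([0.38907835, 0.19820087, 1.27675128])}
0.011
```

View pics/top0.png

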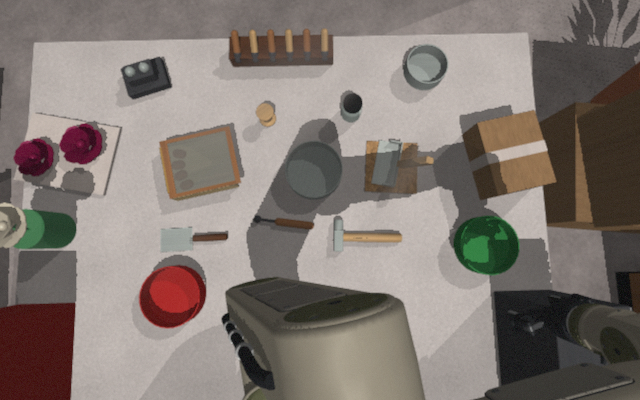

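View pics/side0.png

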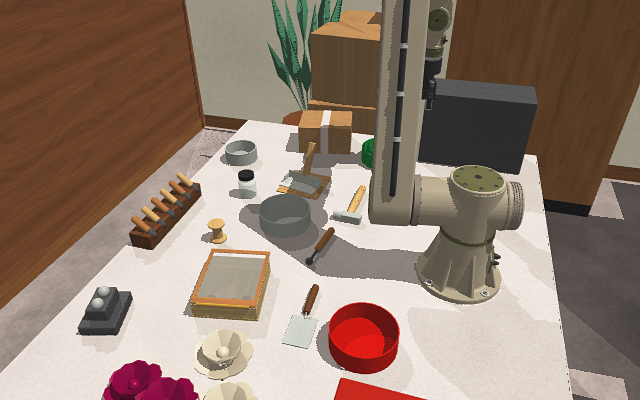

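The top view (robot base at the bottom, world x up and y left) shows the following:
- **Box:** (201,162), with the cores showing through the lid at about (180,168).
- **Mat and scoop:** (392,165), with the handle pointing right.
- **Grey tins:** a large one at (314,170) and a small one at (425,67).
- **Coloured look-alikes:** red at (173,295) and green at (486,245).

Next I'll measure the positions and sizes.

```bash
cat > h.py <<'E'
import numpy as np,cv2
from workcell import env
from scipy.spatial.transform import Rotation as R
def cam(n):
    c=env.calibration(n);Rm=cv2.Rodrigues(np.array(c["rvec"]))[0];t=np.array(c["tvec"]).ravel()
    return c["camera_matrix"],Rm,t
def ray(n,uv):
    K,Rm,t=cam(n);d=Rm.T@np.linalg.solve(K,[uv[0],uv[1],1.]);return -Rm.T@t,d
def onz(n,uv,z):
    o,d=ray(n,uv);return o+d*(z-o[2])/d[2]
def proj(n,p):
    K,Rm,t=cam(n);q=K@(Rm@np.array(p,float)+t);return q[:2]/q[2]
def tri(a,b):
    o1,d1=ray("top",a);o2,d2=ray("side",b)
    s=np.linalg.lstsq(np.c_[d1,-d2],o2-o1,rcond=None)[0]
    p,q=o1+d1*s[0],o2+d2*s[1];return (p+q)/2,np.linalg.norm(p-q)
def pose():
    s=env.get_state();q=s["orientation"];return s,np.array(s["tcp_pos"]),R.from_quat([q[1],q[2],q[3],q[0]])
E
python3 - <<'E'
from h import *
t=cv2.imread("pics/top0.png");s=cv2.imread("pics/side0.png")
a=cv2.resize(t[110:210,140:265],None,fx=4,fy=4,interpolation=cv2.INTER_CUBIC)
b=cv2.resize(t[120:210,350:450],None,fx=3,fy=3,interpolation=cv2.INTER_CUBIC)
c=cv2.resize(t[30:210,280:460],None,fx=1,fy=1)
out=np.zeros((600,800,3),np.uint8);out[:400,:500]=a;out[:270,500:800]=b
d=cv2.resize(s[130:235,225:340],None,fx=2.6,fy=2.6,interpolation=cv2.INTER_CUBIC);out[270:270+d.shape[0],500:500+d.shape[1]]=d
d=cv2.resize(s[245:325,185:280],None,fx=2.4,fy=2.4,interpolation=cv2.INTER_CUBIC);out[402:402+d.shape[0],:d.shape[1]]=d
cv2.imwrite("pics/crops.png",out)
# grey tin diameters: rim extents by eye
for nm,l,r in(("big",(286,170),(342,170)),("small",(403,66),(447,66))):
    print(nm,[onz("top",p,.055).round(3) for p in(l,r)],np.linalg.norm(onz("top",l,.055)-onz("top",r,.055)))
# mat and box by colour
hsv=cv2.cvtColor(t,cv2.COLOR_BGR2HSV)
m=cv2.inRange(hsv,(5,70,60),(25,255,255))
for nm,(x0,y0,x1,y1),z in(("box",(145,110,260,210),.051),("mat",(355,120,420,205),.004)):
    k=np.zeros_like(m);k[y0:y1,x0:x1]=m[y0:y1,x0:x1]
    k=cv2.morphologyEx(k,cv2.MORPH_OPEN,np.ones((2,2)))
    pts=cv2.findNonZero(k);rc=cv2.minAreaRect(pts);bx=cv2.boxPoints(rc);print(nm,rc);P=np.array([onz("top",p,z) for p in bx]);print(bx.round(1),P.round(4),np.linalg.norm(np.roll(P,-1,0)-P,axis=1).round(3))
E
```

```text
big [array([ 0.525, -0.01 ,  0.055]), array([ 0.521, -0.164,  0.055])] 0.15386562129125134
small [array([ 0.818, -0.347,  0.055]), array([ 0.815, -0.473,  0.055])] 0.12564341781258712
box ((216.4794921875, 159.17848205566406), (66.17689514160156, 112.43927001953125), 72.10386657714844)
[[152.8 145. ]
 [259.8 110.4]
 [280.1 173.4]
 [173.1 207.9]] [[0.6056 0.3582 0.051 ]
 [0.6979 0.0613 0.051 ]
 [0.5167 0.0064 0.051 ]
 [0.4286 0.2981 0.051 ]] [0.311 0.189 0.305 0.187]
mat ((393.0840759277344, 167.64585876464844), (53.39452362060547, 50.110904693603516), 2.0454084873199463)
[[365.5 191.7]
 [367.3 141.7]
 [420.7 143.6]
 [418.9 193.6]] [[ 0.4663 -0.2326  0.004 ]
 [ 0.6137 -0.2436  0.004 ]
 [ 0.6042 -0.3993  0.004 ]
 [ 0.4569 -0.3858  0.004 ]] [0.148 0.156 0.148 0.153]
```

View pics/crops.png

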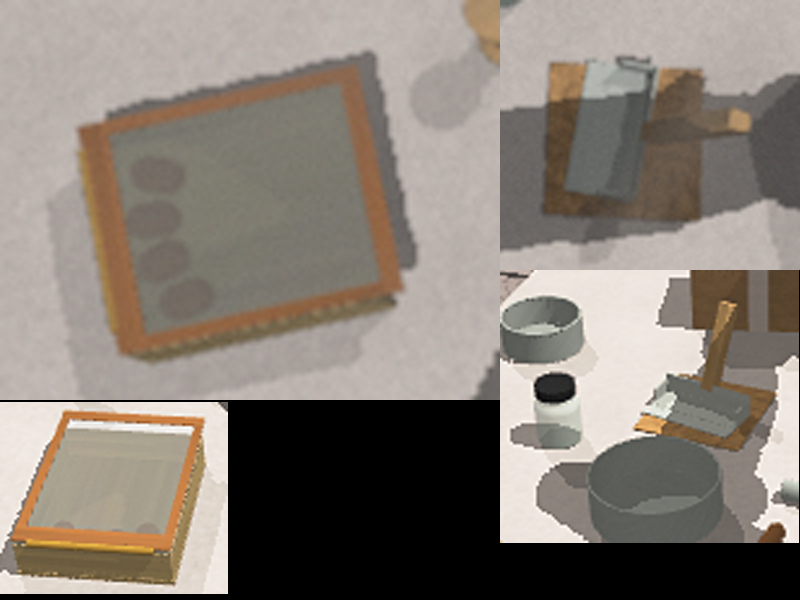

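The enlarged crop shows these points:
- **Lid corners (top view):** (160,142), (170.5,198.5), (229,126.5) and (240.5,182).
- **Cores:** four in a row at the hinge side, at about (179,153), (178,165), (181,175) and (187,184).
- **Tin:** two grey candidates. The big one at (314,170) measures 154 mm and fits 160 mm. The small one at (425,67) measures about 126 mm and doesn't fit. The red and green tins are excluded.

So the tin is the big grey one at (314,170).

```bash
python3 - <<'E'
from h import *
L={k:onz("top",v,.051) for k,v in dict(hf=(160,142),hn=(170.5,198.5),ff=(229.25,126.5),fn=(240.5,182)).items()}
for k,v in L.items():print(k,v.round(4))
d=lambda a,b:np.linalg.norm(L[a]-L[b]).round(4)
print("len",d('hf','ff'),d('hn','fn'),"wid",d('hf','hn'),d('ff','fn'))
ax=(L['hf']+L['hn']-L['ff']-L['fn'])/2;print("box x yaw",np.degrees(np.arctan2(ax[1],ax[0])))
ay=(L['hf']+L['ff']-L['hn']-L['fn'])/2;print("far axis yaw",np.degrees(np.arctan2(ay[1],ay[0])))
print("lid ctr",sum(L.values())/4)
# side view check of lid corners: crop scale 2.4 off 185,245, placed y402
sd=lambda x,y:(x/2.4+185,(y-402)/2.4+245)
for k,tp,sp in(("hf",(160,142),sd(12,540)),("hn",(170.5,198.5),sd(177,552)),("ff",(229.25,126.5),sd(65,411)),("fn",(240.5,182),sd(205,418))):
    p,e=tri(tp,sp);print(k,p.round(4),e.round(4))
for c in((179.25,153.5),(178.25,164.75),(180.75,175.5),(186.75,184.25)):print("core",onz("top",c,.019).round(4))
print("lip far/near",onz("top",(378.3,140.2),.006),onz("top",(371.7,184),.006))
sc=lambda x,y:((x-500)/2.6+225,(y-270)/2.6+130)
print("handle top",tri((429.3,160),sc(727,303)),onz("top",(429.3,160),.128))
tp=lambda x,y:((x-500)/3+350,y/3+120)
print("handle foot top", onz("top",tp(645,128),.022))
print("back rim",onz("top",tp(657,66),.026),onz("top",tp(634,200),.034))
# tin
t=cv2.imread("pics/top0.png")
print("tin",onz("top",(314,170),.055))
# mat corners by eye
for q in((549,62),(703,68),(700,218),(545,213)):print("mat",onz("top",tp(*q),.004).round(4))
E
```

```text
hf [0.6135 0.3385 0.051 ]
hn [0.4546 0.3059 0.051 ]
ff [0.6533 0.1468 0.051 ]
fn [0.4954 0.1154 0.051 ]
len 0.1958 0.1948 wid 0.1622 0.161
box x yaw 101.9078425192504
far axis yaw 11.449192306961905
lid ctr [0.55423615 0.22665067 0.051     ]
hf [0.6138 0.339  0.0499] 0.0001
hn [0.4516 0.3057 0.0488] 0.0068
ff [0.6533 0.1467 0.0521] 0.0007
fn [0.4943 0.1146 0.0537] 0.0013
core [0.5878 0.2972 0.019 ]
core [0.5551 0.2994 0.019 ]
core [0.5239 0.2917 0.019 ]
core [0.4983 0.2743 0.019 ]
lip far/near [ 0.61666803 -0.27563441  0.006     ] [ 0.48797495 -0.25106611  0.006     ]
handle top (array([ 0.52824973, -0.38365914,  0.1280436 ]), np.float64(0.002441171270288433)) [ 0.52704667 -0.38390418  0.128     ]
handle foot top [ 0.54504885 -0.32732608  0.022     ]
back rim [ 0.60406539 -0.34089137  0.026     ] [ 0.47438753 -0.31106115  0.034     ]
tin [ 0.52310367 -0.08711403  0.055     ]
mat [ 0.6167 -0.2409  0.004 ]
mat [ 0.607  -0.3907  0.004 ]
mat [ 0.4599 -0.3796  0.004 ]
mat [ 0.4684 -0.2312  0.004 ]
```

Checks: the lid measures 195×162 mm (198×164 expected), the side view puts its top about 0.05 high, and the handle top predicted from the lip agrees within 3 mm. I'll plan the grasp from these.

```bash
cat >> h.py <<'E'
import json
BO=np.array([.5524,.2355,0]);BYAW=101.7
def T(Rm,p):
    M=np.eye(4);M[:3,:3]=Rm.as_matrix();M[:3,3]=p;return M
def scoop(p,yaw,pitch):   # origin, yaw deg, pitch deg (lip up +)
    return T(R.from_euler("zy",[yaw,-pitch],degrees=True) if 0 else R.from_euler("Z",yaw,degrees=True)*R.from_euler("Y",-pitch,degrees=True),p)
def lipscoop(lip,yaw,pitch): # by lip underside point (world)
    M=scoop((0,0,0),yaw,pitch);M[:3,3]=np.array(lip)-M[:3,:3]@[.0325,0,0];return M
def boxp(x,y,z):return BO+R.from_euler("Z",BYAW,degrees=True).apply([x,y,z])
u=np.array([-np.sin(np.radians(28)),0,np.cos(np.radians(28))])
G=np.eye(4);G[:3,2]=-u;G[:3,0]=[0,-1,0];G[:3,1]=np.cross(G[:3,2],G[:3,0]);G[:3,3]=np.array([-.036,0,.018])+u*(.072-.008)
def cur():
    s,p,r=pose();return T(r,p)
def plan(wps,g,mm=50,deg=9,start=None):
    """wps: list of (TCP 4x4, [mm,deg,g override])"""
    P=cur() if start is None else start; rows=[]
    for w in wps:
        M,o=(w if isinstance(w,tuple) else (w,{}))
        a=o.get("mm",mm);b=o.get("deg",deg)
        D=np.linalg.inv(P)@M;ang=np.degrees(np.linalg.norm(R.from_matrix(D[:3,:3]).as_rotvec()))
        n=max(1,int(np.ceil(max(np.linalg.norm(D[:3,3])*1000/a,ang/b))))
        P0=P.copy();rv=R.from_matrix(P0[:3,:3].T@M[:3,:3]).as_rotvec()
        for i in range(1,n+1):
            W=T(R.from_matrix(P0[:3,:3])*R.from_rotvec(rv*i/n),P0[:3,3]+(M[:3,3]-P0[:3,3])*i/n)
            D=np.linalg.inv(P)@W
            sh=D[:3,3].round(4);tr=np.degrees(R.from_matrix(D[:3,:3]).as_rotvec()).round(1)
            rows.append([g,*sh,*tr]);P=P@T(R.from_rotvec(np.radians(tr)),sh)
    while len(rows)%5:rows.append([g,0,0,0,0,0,0])
    for i in range(0,len(rows),5):print("["+", ".join(f"{float(v):g}" for r in rows[i:i+5] for v in r)+"]")
    return P
E
python3 - <<'E'
from h import *
S=scoop((.5462,-.2953,.004),79.2,0);Gr=S@G
B=np.eye(4);B[2,3]=-.085
print("grasp tcp",Gr[:3,3].round(4),"tool z",Gr[:3,2].round(3))
P=plan([Gr@B],1)
P=plan([(Gr,{"mm":25})],1,start=P)
E
```

```text
grasp tcp [ 0.5338 -0.3602  0.0785] tool z [ 0.088  0.461 -0.883]
[1, -0.004, -0.0472, 0.011, 3.2, -1.9, -7.5, 1, 0.0025, -0.0465, 0.0137, 3.1, -1.8, -7.5, 1, 0.0091, -0.045, 0.0159, 3.1, -1.9, -7.5, 1, 0.0153, -0.0425, 0.018, 3.2, -1.8, -7.5, 1, 0.0212, -0.0391, 0.0196, 3.2, -1.9, -7.5]
[1, 0.0268, -0.0347, 0.0209, 3.1, -1.9, -7.5, 1, 0.0317, -0.0298, 0.0217, 3.1, -1.8, -7.5, 1, 0.0359, -0.0242, 0.022, 3.2, -1.9, -7.5, 1, 0, 0, 0, 0, 0, 0, 1, 0, 0, 0, 0, 0, 0]
[1, 0, 0, 0.0213, -0, 0, 0, 1, 0, 0, 0.0212, -0, 0, 0, 1, 0.0001, 0, 0.0213, -0, 0, 0, 1, -0, 0, 0.0212, -0, 0, 0, 1, 0, 0, 0, 0, 0, 0]
```

Request:
{"api": "carry_out", "payload": {
  "moves": [1, -0.004, -0.047, 0.011, 3.2, -1.9, -7.5, 1, 0.0025, -0.0465, 0.0135, 3.1, -1.8, -7.5, 1, 0.009, -0.045, 0.016, 3.1, -1.9, -7.5, 1, 0.0155, -0.0425, 0.018, 3.2, -1.8, -7.5, 1, 0.021, -0.039, 0.0195, 3.2, -1.9, -7.5]
}}

```text
clock: 0.72
tcp_pos: [0.3977, -0.4517, 0.1857]
orientation: [-0.16, 0.945, -0.283, 0.016]
wrist_force: [-0.6, -0.8, 1.1]
finger_gap: 0.0857
```

Request:
{"api": "carry_out", "payload": {
  "moves": [1, 0.027, -0.0345, 0.021, 3.1, -1.9, -7.5, 1, 0.0315, -0.03, 0.0215, 3.1, -1.8, -7.5, 1, 0.036, -0.024, 0.022, 3.2, -1.9, -7.5, 1, 0, 0, 0, 0, 0, 0, 1, 0, 0, 0, 0, 0, 0]
}}

```text
clock: 1.35
tcp_pos: [0.5328, -0.3896, 0.1467]
orientation: [-0.25, 0.965, -0.076, 0.02]
wrist_force: [-0.1, -0.3, 0.6]
finger_gap: 0.0855
```

```bash
python3 - <<'E'
from h import *
Gr=scoop((.5462,-.2953,.004),79.2,0)@G
B=np.eye(4);B[2,3]=-.085
C=cur();D=np.linalg.inv(C)@(Gr@B);print("resid",D[:3,3].round(4),R.from_matrix(D[:3,:3]).as_rotvec(degrees=True).round(2),env.get_state()["wrist_force"])
P=plan([(Gr,{"mm":25})],1)
t=env.read_camera("top")[:,:,::-1];s=env.read_camera("side")[:,:,::-1]
o=np.zeros((400,800,3),np.uint8);o[:,:400]=cv2.resize(t[105:205,350:450],None,fx=4,fy=4,interpolation=2);o[:,400:]=cv2.resize(s[120:220,260:360],None,fx=4,fy=4,interpolation=2)
cv2.imwrite("pics/pre.png",o)
E
```

```text
resid [-0.0048  0.006  -0.0112] [-1.05  0.77  1.61] [-0.08437725 -0.31527233  0.60827596]
[1, -0.0012, 0.0025, 0.0246, -0.3, 0.3, 0.5, 1, -0.0014, 0.0024, 0.0246, -0.4, 0.2, 0.6, 1, -0.0014, 0.0023, 0.0246, -0.3, 0.3, 0.5, 1, 0, 0, 0, 0, 0, 0, 1, 0, 0, 0, 0, 0, 0]
```

View pics/pre.png

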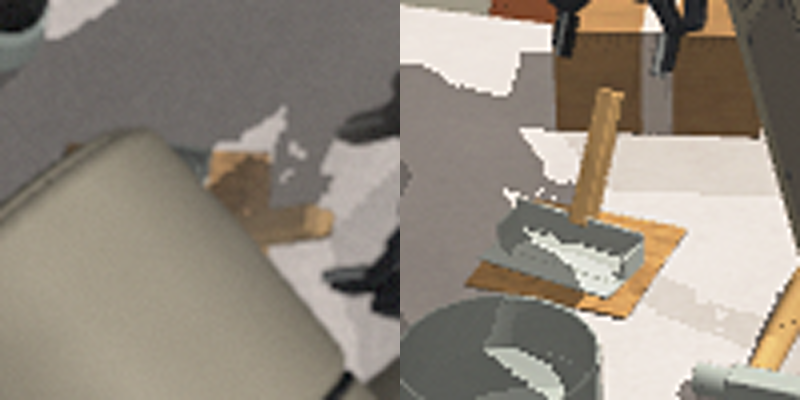

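The picture before the grasp shows the fingers at crop pixels (365,130) and (360,280) in the top view, on either side of the handle end at (318,218). The alignment is good, so I'll descend and close.

Request:
{"api": "carry_out", "payload": {
  "moves": [1, -0.001, 0.0025, 0.0245, -0.3, 0.3, 0.5, 1, -0.0015, 0.0025, 0.0245, -0.4, 0.2, 0.6, 1, -0.0015, 0.0025, 0.0245, -0.3, 0.3, 0.5, 1, 0, 0, 0, 0, 0, 0, 1, 0, 0, 0, 0, 0, 0]
}}

```text
clock: 2.08
tcp_pos: [0.5298, -0.3662, 0.0854]
orientation: [-0.236, 0.966, -0.096, 0.028]
wrist_force: [-0.9, -0.7, -0.1]
finger_gap: 0.0854
```

```bash
python3 - <<'E'
from h import *
Gr=scoop((.5462,-.2953,.004),79.2,0)@G
D=np.linalg.inv(cur())@Gr;print("resid",D[:3,3].round(4),R.from_matrix(D[:3,:3]).as_rotvec(degrees=True).round(2),env.get_state()["wrist_force"])
E
```

```text
resid [ 0.0027 -0.0027  0.0092] [ 0.47 -0.77 -0.4 ] [-0.8544864  -0.73430523 -0.13280319]
```

Request:
{"api": "carry_out", "payload": {
  "moves": [1, 0.0025, -0.0025, 0.009, 0.5, -0.8, -0.4, 1, 0, 0, 0, 0, 0, 0, -1, 0, 0, 0, 0, 0, 0, -1, 0, 0, 0, 0, 0, 0, -1, 0, 0, 0, 0, 0, 0],
  "squeeze": 100
}}

```text
clock: 2.7
tcp_pos: [0.5346, -0.3624, 0.0806]
orientation: [-0.24, 0.966, -0.091, 0.024]
wrist_force: [0.7, 0.2, 0.7]
finger_gap: 0.0324
```

Request:
{"api": "carry_out", "payload": {
  "moves": [-1, 0, 0, 0, 0, 0, 0, -1, 0, 0, 0, 0, 0, 0, -1, 0, 0, 0, 0, 0, 0, -1, 0, 0, 0, 0, 0, 0, -1, 0, 0, 0, 0, 0, 0]
}}

```text
clock: 3.32
tcp_pos: [0.5346, -0.3623, 0.0808]
orientation: [-0.24, 0.966, -0.091, 0.024]
wrist_force: [0.7, -0.8, 1.3]
finger_gap: 0.0169
```

```bash
cat >> h.py <<'E'
def rel(): return np.linalg.inv(np.array(json.load(open("rel.json"))))
def sc(): return cur()@np.array(json.load(open("rel.json")))   # scoop pose now
def rep():
    M=sc();b=R.from_euler("Z",-BYAW,degrees=True)
    lip=(M@[.0325,0,0,1])[:3];x=M[:3,0]
    print("lip w",lip.round(4),"lip box",b.apply(lip-BO).round(4),"yaw",np.degrees(np.arctan2(x[1],x[0])).round(1),"pitch",np.degrees(np.arcsin(x[2])).round(1),"roll",np.degrees(np.arcsin(M[2,1])).round(1),env.get_state()["wrist_force"].round(1),"t",round(env.get_state()["clock"],2))
E
python3 - <<'E'
from h import *
S=scoop((.5462,-.2953,.004),79.2,0)
D=np.linalg.inv(cur())@(S@G);print("resid",D[:3,3].round(4),R.from_matrix(D[:3,:3]).as_rotvec(degrees=True).round(2),env.get_state()["finger_gap"])
# scoop in tool: jaws align the handle across y, so keep nominal rotation about tool z,y; keep scoop flat on mat
M=np.linalg.inv(cur())@S
C=cur();yaw=np.degrees(np.arctan2(-C[0,0],C[1,0])) ;print("tool x => scoop yaw",np.degrees(np.arctan2(-C[1,0],-C[0,0]))-90, "tool x z-comp",C[2,0])
json.dump(M.tolist(),open("rel.json","w"));rep()
E
```

```text
resid [-0.0012 -0.0007  0.0029] [ 0.09 -0.13  0.05] 0.01686078454068436
tool x => scoop yaw 79.18429884582352 tool x z-comp 0.0024275697032744153
lip w [ 0.5523 -0.2634  0.004 ] lip box [-0.4885  0.1013  0.004 ] yaw 79.2 pitch 0.0 roll -0.0 [ 0.7 -0.8  1.3] t 3.33
```

Gripped, with a gap of 16.9 mm. Next I'll lift, carry the scoop over the tin, and descend in front of the lid.

```bash
python3 - <<'E'
from h import *
g=rel()
P=plan([(lipscoop((.5523,-.2634,.11),79.2,5)@g,{"mm":40}),lipscoop(boxp(-.145,0,.12),BYAW,15)@g],-1,mm=55)
E
```

```text
[-1, 0.0001, -0.0133, -0.0295, 1.7, 0, 0, -1, 0.0001, -0.0141, -0.0292, 1.6, 0, 0, -1, 0.0001, -0.0149, -0.0287, 1.7, 0, 0, -1, 0.0009, -0.0419, 0.0287, 1.4, -2, -2.5, -1, 0.0038, -0.041, 0.0297, 1.4, -2, -2.6]
[-1, 0.0067, -0.0401, 0.0304, 1.4, -1.9, -2.5, -1, 0.0094, -0.039, 0.0312, 1.5, -2, -2.5, -1, 0.0122, -0.0377, 0.0318, 1.4, -2, -2.6, -1, 0.015, -0.0363, 0.0322, 1.4, -1.9, -2.5, -1, 0.0176, -0.0348, 0.0326, 1.4, -2, -2.5]
```

Request:
{"api": "carry_out", "payload": {
  "moves": [-1, 0, -0.0135, -0.0295, 1.7, 0, 0, -1, 0, -0.014, -0.029, 1.6, 0, 0, -1, 0, -0.015, -0.0285, 1.7, 0, 0, -1, 0.001, -0.042, 0.0285, 1.4, -2, -2.5, -1, 0.004, -0.041, 0.0295, 1.4, -2, -2.6]
}}

```text
clock: 3.95
tcp_pos: [0.5532, -0.2717, 0.1751]
orientation: [-0.307, 0.951, -0.038, 0.009]
wrist_force: [0.2, 1.0, -2.0]
finger_gap: 0.017
```

```bash
python3 - <<'E'
from h import *
rep();g=rel()
P=plan([lipscoop(boxp(-.145,0,.12),BYAW,15)@g],-1,mm=55)
E
```

```text
lip w [ 0.5599 -0.1618  0.1129] lip box [-0.3905  0.0732  0.1129] yaw 85.5 pitch 7.9 roll 0.5 [ 0.2  1.  -2. ] t 3.95
[-1, 0.0068, -0.0405, 0.0309, 1.4, -2, -2.6, -1, 0.0097, -0.0393, 0.0315, 1.4, -1.9, -2.5, -1, 0.0124, -0.0381, 0.0321, 1.4, -2, -2.6, -1, 0.0153, -0.0366, 0.0325, 1.4, -2, -2.5, -1, 0.018, -0.0351, 0.0329, 1.4, -1.9, -2.6]
```

Request:
{"api": "carry_out", "payload": {
  "moves": [-1, 0.007, -0.0405, 0.031, 1.4, -2, -2.6, -1, 0.0095, -0.0395, 0.0315, 1.4, -1.9, -2.5, -1, 0.0125, -0.038, 0.032, 1.4, -2, -2.6, -1, 0.0145, -0.035, 0.031, 1.4, -2, -2.5, -1, 0.013, -0.025, 0.023, 1.4, -1.9, -2.6]
}}

```text
clock: 4.58
tcp_pos: [0.6033, -0.031, 0.1669]
orientation: [-0.364, 0.925, 0.1, -0.037]
wrist_force: [0.6, -0.8, -1.5]
finger_gap: 0.0166
```

```bash
python3 - <<'E'
from h import *
rep();g=rel()
P=plan([(lipscoop(boxp(-.135,0,.034),BYAW,15)@g,{"mm":25})],-1)
rep()
E
```

```text
lip w [0.5773 0.083  0.1188] lip box [-0.1544  0.0066  0.1188] yaw 102.3 pitch 15.0 roll -0.1 [ 0.6 -0.8 -1.5] t 4.58
[-1, 0.0013, 0.0109, 0.0188, 0, 0.1, 0.1, -1, 0.0013, 0.0109, 0.0188, 0, 0.1, 0.1, -1, 0.0013, 0.0109, 0.0189, 0, 0.1, 0.2, -1, 0.0013, 0.0109, 0.0188, 0, 0, 0.1, -1, 0, 0, 0, 0, 0, 0]
lip w [0.5773 0.083  0.1188] lip box [-0.1544  0.0066  0.1188] yaw 102.3 pitch 15.0 roll -0.1 [ 0.6 -0.8 -1.5] t 4.58
```

Request:
{"api": "carry_out", "payload": {
  "moves": [-1, 0.0015, 0.011, 0.019, 0, 0.1, 0.1, -1, 0.0015, 0.011, 0.019, 0, 0.1, 0.1, -1, 0.0015, 0.011, 0.019, 0, 0.1, 0.2, -1, 0.0015, 0.011, 0.019, 0, 0, 0.1, -1, 0, 0, 0, 0, 0, 0]
}}

```text
clock: 5.2
tcp_pos: [0.6052, -0.0062, 0.0763]
orientation: [-0.362, 0.926, 0.099, -0.039]
wrist_force: [-0.5, 0.1, -2.5]
finger_gap: 0.0168
```

```bash
python3 - <<'E'
from h import *
rep();g=rel()
P=plan([(lipscoop(boxp(-.135,0,.034),BYAW,15)@g,{"mm":25})],-1)
rep()
s=env.read_camera("side")[:,:,::-1];t=env.read_camera("top")[:,:,::-1]
o=np.zeros((480,800,3),np.uint8);o[:,:400]=cv2.resize(s[180:345,180:320],(400,480),interpolation=2)
o[:400,400:]=cv2.resize(t[105:205,200:300],(400,400),interpolation=2)
cv2.imwrite("pics/lid1.png",o)
E
```

```text
lip w [0.5791 0.1076 0.0278] lip box [-0.1306 -0.0002  0.0278] yaw 102.2 pitch 14.8 roll 0.1 [-0.5  0.1 -2.5] t 5.2
[-1, -0.0015, -0.0007, -0.0074, 0.2, 0.5, 0.3, -1, 0, 0, 0, 0, 0, 0, -1, 0, 0, 0, 0, 0, 0, -1, 0, 0, 0, 0, 0, 0, -1, 0, 0, 0, 0, 0, 0]
lip w [0.5791 0.1076 0.0278] lip box [-0.1306 -0.0002  0.0278] yaw 102.2 pitch 14.8 roll 0.1 [-0.5  0.1 -2.5] t 5.2
```

View pics/lid1.png

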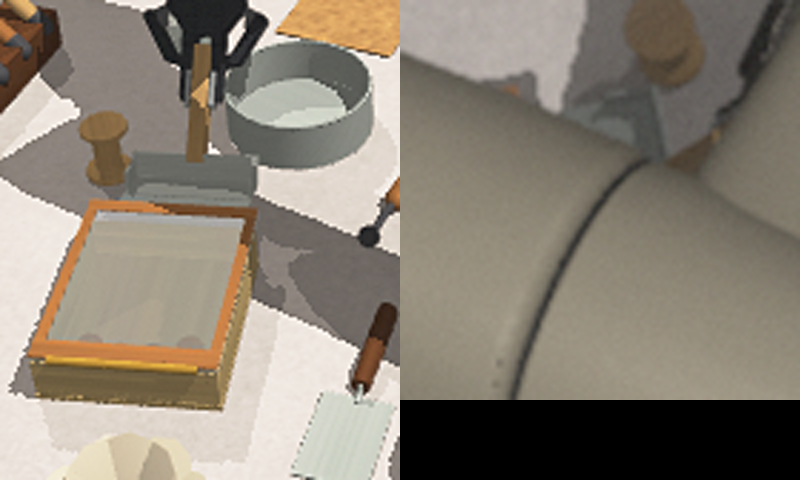

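The side view shows the scoop level in front of the lid edge (edge at crop (90–258,207), pan at (130–255,190)), clear of the tin and the spool. I'll slide it under the overhang, then swing it up along the lid's arc.

```bash
cat >> h.py <<'E'
def arc(th,y=0):
    r=.187-.012*th/1.7
    return lipscoop(boxp(.090-r*np.cos(th),y,.043+r*np.sin(th)),BYAW,15-4*th)@rel()
E
python3 - <<'E'
from h import *
g=rel()
P=plan([(lipscoop(boxp(-.13,0,.034),BYAW,15)@g,{"mm":15}),(lipscoop(boxp(-.096,0,.035),BYAW,15)@g,{"mm":18})],-1)
E
```

```text
[-1, -0.0024, -0.0037, -0.0019, 0.2, 0.3, 0.4, -1, 0, -0.0128, 0.0112, 0, 0, 0, -1, 0, -0.0128, 0.0112, 0, 0, 0, -1, 0, 0, 0, 0, 0, 0, -1, 0, 0, 0, 0, 0, 0]
```

Request:
{"api": "carry_out", "payload": {
  "moves": [-1, -0.0025, -0.0035, -0.002, 0.2, 0.3, 0.4, -1, 0, 0, 0, 0, 0, 0, -1, 0, -0.013, 0.011, 0, 0, 0, -1, 0, -0.013, 0.011, 0, 0, 0, -1, 0, 0, 0, 0, 0, 0]
}}

```text
clock: 5.92
tcp_pos: [0.5971, 0.0285, 0.087]
orientation: [-0.363, 0.926, 0.095, -0.034]
wrist_force: [-0.2, 0.3, -2.2]
finger_gap: 0.0165
```

```bash
python3 - <<'E'
from h import *
rep()
plan([arc(.12),arc(.24),arc(.36),arc(.48),arc(.58)],-1)
E
```

```text
lip w [0.5725 0.1427 0.0386] lip box [-0.095  -0.0009  0.0386] yaw 101.7 pitch 14.8 roll -0.2 [-0.2  0.3 -2.2] t 5.92
[-1, -0.0005, -0.0189, -0.0198, -0.3, -0.2, 0.1, -1, 0.0001, -0.0192, -0.0133, -0.5, 0, 0, -1, 0, -0.0204, -0.011, -0.5, 0, 0, -1, 0, -0.0214, -0.0089, -0.5, 0, 0, -1, 0.0001, -0.0184, -0.0055, -0.4, 0, 0]
```

Request:
{"api": "carry_out", "payload": {
  "moves": [-1, -0.0005, -0.019, -0.02, -0.3, -0.2, 0.1, -1, 0, -0.019, -0.0135, -0.5, 0, 0, -1, 0, -0.0205, -0.011, -0.5, 0, 0, -1, 0, -0.0215, -0.009, -0.5, 0, 0, -1, 0, -0.0185, -0.0055, -0.4, 0, 0]
}}

```text
clock: 6.55
tcp_pos: [0.5885, 0.0634, 0.1994]
orientation: [-0.343, 0.934, 0.096, -0.035]
wrist_force: [0.5, -1.6, -4.1]
finger_gap: 0.017
```

```bash
python3 - <<'E'
from h import *
rep()
plan([arc(t) for t in(.68,.8,.92,1.04,1.16)],-1)
E
```

```text
lip w [0.5637 0.1754 0.1461] lip box [-0.0612  0.0011  0.1461] yaw 101.8 pitch 12.4 roll 0.1 [ 0.5 -1.6 -4.1] t 6.55
[-1, 0.0008, -0.0149, -0.0027, -0.1, 0.2, 0, -1, -0, -0.0227, -0.0024, -0.5, -0, 0, -1, 0, -0.0227, -0, -0.5, -0, 0, -1, 0, -0.0224, 0.0024, -0.5, -0, 0, -1, 0, -0.0218, 0.0048, -0.5, -0, 0]
```

Request:
{"api": "carry_out", "payload": {
  "moves": [-1, 0.001, -0.015, -0.0025, -0.1, 0.2, 0, -1, 0, -0.0225, -0.0025, -0.5, 0, 0, -1, 0, -0.0225, 0, -0.5, 0, 0, -1, 0, -0.0225, 0.0025, -0.5, 0, 0, -1, 0, -0.022, 0.005, -0.5, 0, 0]
}}

```text
clock: 7.18
tcp_pos: [0.5711, 0.1496, 0.2691]
orientation: [-0.325, 0.94, 0.096, -0.032]
wrist_force: [0.8, -1.1, -3.0]
finger_gap: 0.0171
```

```bash
python3 - <<'E'
from h import *
rep()
plan([arc(t) for t in(1.3,1.42,1.54,1.64,1.7)],-1)
cv2.imwrite("pics/lid2.png",cv2.resize(env.read_camera("side")[:,:,::-1][130:340,150:360],None,fx=2,fy=2,interpolation=2))
E
```

```text
lip w [0.5472 0.2595 0.2113] lip box [2.460e-02 2.000e-04 2.113e-01] yaw 101.7 pitch 10.2 roll -0.0 [ 0.8 -1.1 -3. ] t 7.17
[-1, 0.0003, -0.0167, 0.0083, -0.4, -0.1, -0, -1, -0, -0.0198, 0.0095, -0.5, 0, -0, -1, -0, -0.0185, 0.0115, -0.5, 0, -0, -1, -0, -0.0142, 0.011, -0.4, 0, -0, -1, -0, -0.0081, 0.0071, -0.2, 0, -0]
```

View pics/lid2.png

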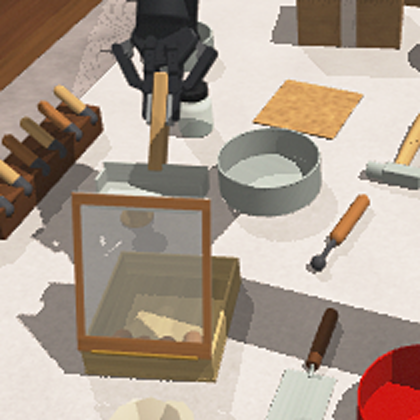

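The lid is up about 1.2 rad on the lip, with its top border at crop (140,198). I'll carry on to the stop.

Request:
{"api": "carry_out", "payload": {
  "moves": [-1, 0.0005, -0.0165, 0.0085, -0.4, -0.1, 0, -1, 0, -0.02, 0.0095, -0.5, 0, 0, -1, 0, -0.0185, 0.0115, -0.5, 0, 0, -1, 0, -0.014, 0.011, -0.4, 0, 0, -1, 0, -0.008, 0.007, -0.2, 0, 0]
}}

```text
clock: 7.85
tcp_pos: [0.5492, 0.246, 0.2825]
orientation: [-0.309, 0.945, 0.099, -0.031]
wrist_force: [1.6, -0.2, -1.8]
finger_gap: 0.0169
```

```bash
python3 - <<'E'
from h import *
rep()
plan([arc(1.7),arc(1.72)],-1)
E
```

```text
lip w [0.5252 0.3538 0.221 ] lip box [0.1214 0.0026 0.221 ] yaw 101.9 pitch 8.3 roll 0.0 [ 1.6 -0.2 -1.8] t 7.85
[-1, 0.0021, 0.0096, -0.0017, -0.1, 0.2, 0.2, -1, 0, -0.0025, 0.0024, -0.1, -0, -0, -1, 0, 0, 0, 0, 0, 0, -1, 0, 0, 0, 0, 0, 0, -1, 0, 0, 0, 0, 0, 0]
```

```bash
python3 - <<'E'
from h import *
g=rel()
plan([lipscoop(boxp(.03,0,.215),BYAW,2)@g,lipscoop(boxp(.0,0,.14),BYAW,-8)@g],-1)
E
```

```text
[-1, 0.0009, 0.0322, -0.0271, -3.1, 0.1, 0.1, -1, 0.0011, 0.0337, -0.0254, -3.2, 0, 0.1, -1, -0, 0.0213, 0.0213, -5, 0, -0, -1, -0.0001, 0.0193, 0.0232, -5, 0, -0, -1, 0, 0, 0, 0, 0, 0]
```

Request:
{"api": "carry_out", "payload": {
  "moves": [-1, 0.001, 0.032, -0.027, -3.1, 0.1, 0.1, -1, 0.001, 0.0335, -0.0255, -3.2, 0, 0.1, -1, 0, 0.0215, 0.0215, -5, 0, 0, -1, 0, 0.0195, 0.023, -5, 0, 0, -1, 0, 0, 0, 0, 0, 0]
}}

```text
clock: 8.48
tcp_pos: [0.5696, 0.1491, 0.2293]
orientation: [-0.17, 0.98, 0.101, -0.019]
wrist_force: [-0.2, 1.0, -2.3]
finger_gap: 0.0168
```

```bash
python3 - <<'E'
from h import *
rep()
s=env.read_camera("side")[:,:,::-1].copy();cv2.imwrite("pics/open_raw.png",s)
M=sc()
for p in((.0325,.065,.001),(.0325,-.065,.001),(.0325,0,.001)):
    q=proj("side",(M@[*p,1])[:3]);cv2.circle(s,tuple(q.round().astype(int)),0,(0,0,255),-1);print(q.round(1))
for y in(-.0472,-.0156,.0165,.0451):print("core px",proj("side",boxp(.062,y,.019)).round(1))
cv2.imwrite("pics/open.png",cv2.resize(s[190:330,180:290],None,fx=5,fy=5,interpolation=cv2.INTER_NEAREST)[:600])
E
```

```text
lip w [0.55   0.2354 0.139 ] lip box [0.0004 0.0024 0.139 ] yaw 101.8 pitch -8.2 roll 0.3 [-0.2  1.  -2.3] t 8.47
[254.1 252.9]
[202.1 250.3]
[228.  251.6]
core px [208.6 303.9]
core px [221.  304.7]
core px [233.6 305.5]
core px [244.9 306.3]
```

View pics/open.png

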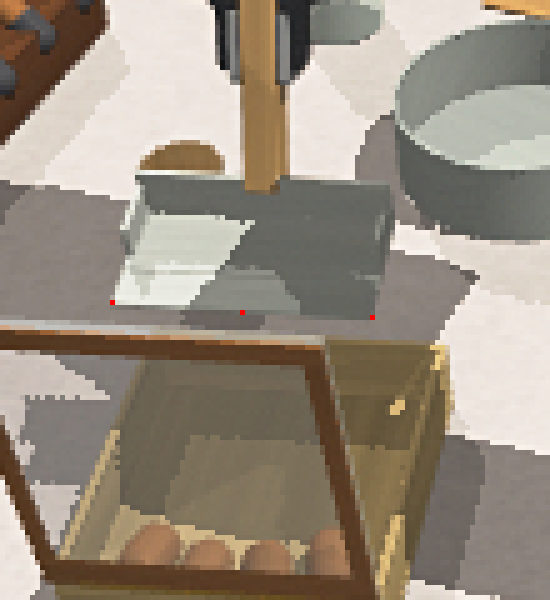

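The lid stands open at its stop. The predicted lip corners (red) lie on the seen lip, and the cores at px x≈210, 222, 234 and 246 match the prediction within 1.5 px. I'll descend to the floor in front of the cores.

```bash
python3 - <<'E'
from h import *
g=rel()
P=plan([(lipscoop(boxp(.016,.001,.06),BYAW,-8)@g,{"mm":35}),(lipscoop(boxp(.018,.001,.014),BYAW,-8)@g,{"mm":25})],-1)
E
```

```text
[-1, 0.0001, 0.0042, 0.027, 0.1, 0.1, -0, -1, 0.0001, 0.0042, 0.0269, 0, 0, -0, -1, 0.0001, 0.0042, 0.0269, 0.1, 0.1, -0, -1, -0, 0.0069, 0.022, -0, -0, -0, -1, -0.0001, 0.0069, 0.022, -0, -0, -0]
```

Request:
{"api": "carry_out", "payload": {
  "moves": [-1, 0, 0.004, 0.027, 0.1, 0.1, 0, -1, 0, 0.004, 0.027, 0, 0, 0, -1, 0, 0.004, 0.027, 0.1, 0.1, 0, -1, 0, 0.007, 0.022, 0, 0, 0, -1, 0, 0.007, 0.0185, 0, 0, 0]
}}

```text
clock: 9.15
tcp_pos: [0.5706, 0.1681, 0.1123]
orientation: [-0.178, 0.979, 0.1, -0.012]
wrist_force: [1.0, -0.3, -1.8]
finger_gap: 0.0171
```

```bash
python3 - <<'E'
from h import *
rep()
g=rel()
P=plan([(lipscoop(boxp(.018,.001,.0075),BYAW,-6)@g,{"mm":25})],-1)
E
```

```text
lip w [0.5522 0.256  0.0232] lip box [ 0.0201 -0.004   0.0232] yaw 101.5 pitch -7.4 roll -0.5 [ 1.  -0.3 -1.8] t 9.15
[-1, -0.0042, 0.0102, 0.0153, 1.4, -0.5, 0.1, -1, 0, 0, 0, 0, 0, 0, -1, 0, 0, 0, 0, 0, 0, -1, 0, 0, 0, 0, 0, 0, -1, 0, 0, 0, 0, 0, 0]
```

Request:
{"api": "carry_out", "payload": {
  "moves": [-1, -0.002, 0.005, 0.0065, 0.7, -0.3, 0, -1, -0.002, 0.0045, 0.0055, 0.6, -0.2, 0, -1, 0, 0, 0, 0, 0, 0, -1, 0, 0, 0, 0, 0, 0, -1, 0, 0, 0, 0, 0, 0]
}}

```text
clock: 9.78
tcp_pos: [0.569, 0.1624, 0.0996]
orientation: [-0.191, 0.976, 0.101, -0.017]
wrist_force: [0.2, -0.4, -2.4]
finger_gap: 0.017
```

```bash
python3 - <<'E'
from h import *
rep()
g=rel()
P=plan([(lipscoop(boxp(.019,.001,.0065),BYAW,-5)@g,{"mm":25})],-1)
P=plan([(lipscoop(boxp(.060,.001,.0065),BYAW,-4)@g,{"mm":11})],-1,start=P)
E
```

```text
lip w [0.5493 0.2524 0.0131] lip box [ 0.0172 -0.0004  0.0131] yaw 101.7 pitch -5.8 roll -0.1 [ 0.2 -0.4 -2.4] t 9.78
[-1, -0.0013, 0.0024, 0.0075, 0.8, -0.1, 0.1, -1, 0, 0, 0, 0, 0, 0, -1, 0, 0, 0, 0, 0, 0, -1, 0, 0, 0, 0, 0, 0, -1, 0, 0, 0, 0, 0, 0]
[-1, -0, -0.0089, 0.0042, 0.3, -0, -0, -1, -0, -0.0089, 0.0043, 0.2, -0, -0, -1, -0, -0.0089, 0.0043, 0.3, -0, -0, -1, -0, -0.0089, 0.0044, 0.2, -0, -0, -1, 0, 0, 0, 0, 0, 0]
```

Request:
{"api": "carry_out", "payload": {
  "moves": [-1, -0.0015, 0.0025, 0.006, 0.8, -0.1, 0.1, -1, 0, 0, 0, 0, 0, 0, -1, 0, 0.0005, 0.002, 0, 0, 0, -1, 0, 0, 0, 0, 0, 0, -1, 0, 0, 0, 0, 0, 0]
}}

```text
clock: 10.4
tcp_pos: [0.5677, 0.1627, 0.0913]
orientation: [-0.198, 0.975, 0.1, -0.018]
wrist_force: [0.1, -0.0, -1.8]
finger_gap: 0.0167
```

```bash
python3 - <<'E'
from h import *
rep()
g=rel()
P=plan([(lipscoop(boxp(.060,.001,.0065),BYAW,-4)@g,{"mm":11})],-1)
E
```

```text
lip w [0.5477 0.254  0.0061] lip box [0.019  0.0008 0.0061] yaw 101.7 pitch -5.0 roll -0.1 [ 0.1 -0.  -1.8] t 10.4
[-1, -0, -0.009, 0.0041, 0.2, -0, 0, -1, -0, -0.009, 0.0042, 0.3, -0, 0, -1, -0, -0.0089, 0.0042, 0.2, -0.1, 0, -1, -0.0001, -0.0089, 0.0042, 0.3, 0, 0, -1, 0, 0, 0, 0, 0, 0]
```

Request:
{"api": "carry_out", "payload": {
  "moves": [-1, 0, -0.0085, 0.005, 0.2, 0, 0, -1, 0, -0.009, 0.0045, 0.3, 0, 0, -1, 0, -0.009, 0.004, 0.2, 0, 0, -1, 0, -0.009, 0.004, 0.3, 0, 0, -1, 0, 0, 0, 0, 0, 0]
}}

```text
clock: 11.02
tcp_pos: [0.559, 0.2048, 0.0895]
orientation: [-0.207, 0.973, 0.1, -0.019]
wrist_force: [0.8, 1.0, -1.2]
finger_gap: 0.017
```

```bash
python3 - <<'E'
from h import *
rep()
g=rel()
P=plan([(lipscoop(boxp(.080,.001,.006),BYAW,-2.5)@g,{"mm":9})],-1)
s=env.read_camera("side")[:,:,::-1];cv2.imwrite("pics/in1.png",cv2.resize(s[230:330,180:300],None,fx=5,fy=5,interpolation=2))
E
```

```text
lip w [0.5386 0.2977 0.0061] lip box [0.0637 0.0009 0.0061] yaw 101.7 pitch -3.9 roll -0.1 [ 0.8  1.  -1.2] t 11.03
[-1, -0, -0.0061, 0.004, 0.7, -0, 0, -1, -0, -0.006, 0.0041, 0.7, -0.1, 0.1, -1, 0, 0, 0, 0, 0, 0, -1, 0, 0, 0, 0, 0, 0, -1, 0, 0, 0, 0, 0, 0]
```

View pics/in1.png

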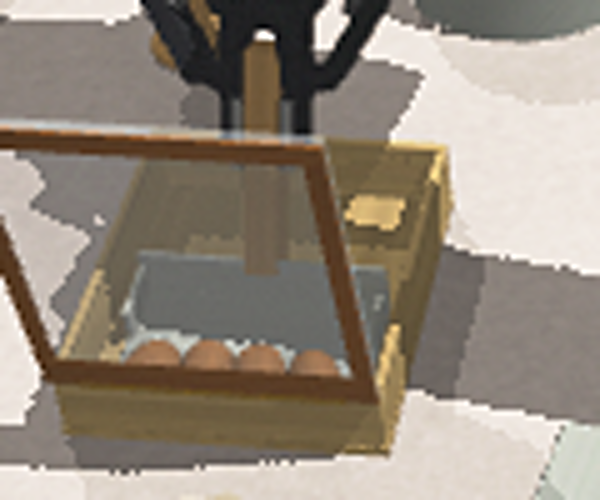

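All four cores (crop x 155, 208, 260 and 317) sit within the pan's width (125–385) and are being pushed against the hinge wall. I'll drive the lip on to the wall.

Request:
{"api": "carry_out", "payload": {
  "moves": [-1, 0, -0.0065, 0.004, 0.7, 0, 0, -1, 0, -0.006, 0.004, 0.7, 0, 0, -1, 0, -0.002, 0.001, 0.3, 0, 0, -1, 0, 0, 0, 0, 0, 0, -1, 0, 0, 0, 0, 0, 0]
}}

```text
clock: 11.7
tcp_pos: [0.5554, 0.2216, 0.0866]
orientation: [-0.222, 0.97, 0.099, -0.021]
wrist_force: [-0.2, -0.5, -2.2]
finger_gap: 0.0167
```

```bash
python3 - <<'E'
from h import *
rep()
M=sc();h=(M@[-.0325,0,0,1])[:3];print("heel",h)
g=rel()
def heel(x,z,p):
    M=scoop((0,0,0),BYAW,p);M[:3,3]=boxp(x,.001,z)-M[:3,:3]@[-.0325,0,0];return M@g
P=plan([(heel(.0165,.008,8),{"deg":5}),(heel(.012,.010,20),{"deg":5})],-1)
E
```

```text
lip w [0.5346 0.317  0.0062] lip box [0.0834 0.001  0.0062] yaw 101.7 pitch -2.1 roll -0.0 [-0.2 -0.5 -2.2] t 11.7
heel [0.54770411 0.25334286 0.00857595]
[-1, 0, 0.0056, 0.0001, 3.4, -0, 0, -1, 0, 0.0056, -0.0003, 3.3, -0, 0, -1, 0, 0.0056, -0.0006, 3.4, -0, 0, -1, 0, 0.0067, -0.0011, 4, -0, 0, -1, 0, 0.0066, -0.0016, 4, -0, 0]
[-1, 0, 0.0065, -0.0021, 4, -0, 0.1, -1, 0, 0, 0, 0, 0, 0, -1, 0, 0, 0, 0, 0, 0, -1, 0, 0, 0, 0, 0, 0, -1, 0, 0, 0, 0, 0, 0]
```

Request:
{"api": "carry_out", "payload": {
  "moves": [-1, 0, 0.0055, 0, 3.4, 0, 0, -1, 0, 0.0055, -0.0005, 3.3, 0, 0, -1, 0, 0.0055, -0.0005, 3.4, 0, 0, -1, 0, 0.0065, -0.001, 4, 0, 0, -1, 0, 0.0065, -0.0015, 4, 0, 0]
}}

```text
clock: 12.32
tcp_pos: [0.5625, 0.1951, 0.0747]
orientation: [-0.375, 0.921, 0.097, -0.034]
wrist_force: [-0.6, 0.2, -2.6]
finger_gap: 0.0171
```

```bash
python3 - <<'E'
from h import *
rep()
g=rel()
def heel(x,z,p):
    M=scoop((0,0,0),BYAW,p);M[:3,3]=boxp(x,.001,z)-M[:3,:3]@[-.0325,0,0];return M@g
print("heel",(sc()@[-.0325,0,0,1])[2])
P=plan([(heel(.012,.010,20),{"deg":5}),(heel(.008,.03,23),{"mm":12})],-1)
s=env.read_camera("side")[:,:,::-1];cv2.imwrite("pics/in2.png",cv2.resize(s[220:320,180:300],None,fx=5,fy=5,interpolation=2))
E
```

```text
lip w [0.5374 0.3104 0.0292] lip box [ 0.0764 -0.0005  0.0292] yaw 102.0 pitch 16.3 roll -0.4 [-0.6  0.2 -2.6] t 12.32
heel 0.010978057029240925
[-1, -0.0016, 0.0076, -0.0008, 3.7, -0.1, 0.4, -1, 0, -0.0039, -0.0083, 1.5, -0, 0, -1, 0.0001, -0.0041, -0.0081, 1.5, -0, 0, -1, 0, 0, 0, 0, 0, 0, -1, 0, 0, 0, 0, 0, 0]
```

View pics/in2.png

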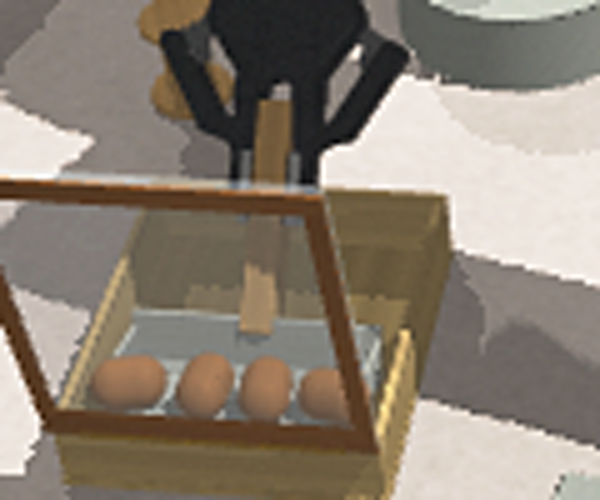

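The tilted pan holds four cores. The leftmost, at crop (128,382), has turned sideways near the pan's edge. I'll tilt and lift gently inside the box, then inspect.

Request:
{"api": "carry_out", "payload": {
  "moves": [-1, -0.0015, 0.0075, -0.001, 3.7, 0, 0.4, -1, 0, -0.002, -0.006, 2.5, 0, 0, -1, 0, -0.004, -0.008, 1.5, 0, 0, -1, 0, -0.004, -0.008, 1, 0, 0, -1, 0, 0, 0, 0, 0, 0]
}}

```text
clock: 13.0
tcp_pos: [0.5656, 0.175, 0.0895]
orientation: [-0.444, 0.891, 0.09, -0.043]
wrist_force: [-0.5, 1.1, -2.2]
finger_gap: 0.0168
```

```bash
python3 - <<'E'
from h import *
rep();g=rel()
s=env.read_camera("side")[:,:,::-1].copy()
M=sc();q=np.array([proj("side",(M@[x,y,z,1])[:3]) for x,y,z in((.0325,.065,.002),(.0325,-.065,.002),(.0025,-.065,.022),(-.0325,-.065,.022),(-.0325,.065,.022),(.0025,.065,.022))])
im=cv2.resize(s[210:310,180:300],None,fx=5,fy=5,interpolation=2)
for a in((q-[180,210]+.5)*5):cv2.circle(im,tuple(a.astype(int)),3,(0,0,255),-1)
cv2.imwrite("pics/in3.png",im)
print("heel",(sc()@[-.0325,0,0,1])[2])
P=plan([(lipscoop(boxp(.065,.001,.085),BYAW,25)@g,{"mm":12})],-1)
E
```

```text
lip w [0.5398 0.2958 0.0624] lip box [0.0616 0.0001 0.0624] yaw 101.5 pitch 25.0 roll -0.0 [-0.5  1.1 -2.2] t 13.0
heel 0.03476429771040414
[-1, -0.0001, -0.01, -0.0056, -0, -0.1, -0.1, -1, -0.0001, -0.01, -0.0057, -0, -0, -0, -1, 0, 0, 0, 0, 0, 0, -1, 0, 0, 0, 0, 0, 0, -1, 0, 0, 0, 0, 0, 0]
```

View pics/in3.png

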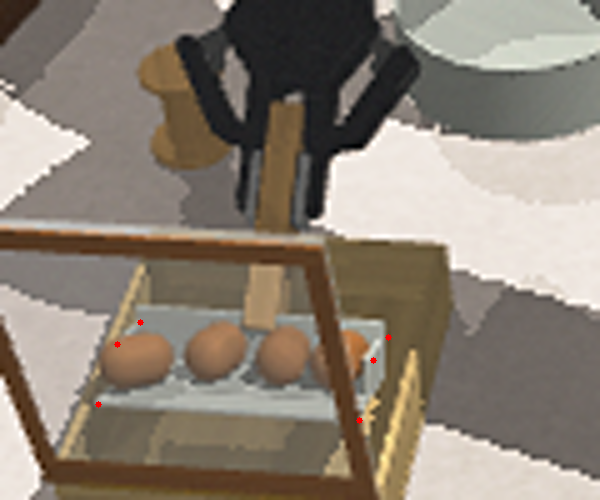

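All four cores ride on the pan. The left one lies sideways against the front of the side wall, with its centre well inside the pan edge. I'll raise slowly over the box with more back tilt and a slight inward roll, so that anything lost falls into the box.

```bash
cat >> h.py <<'E'
def lsr(lip,yaw,pitch,roll):
    M=lipscoop((0,0,0),yaw,pitch);M=M@T(R.from_euler("X",roll,degrees=True),(0,0,0))
    M[:3,3]=np.array(lip)-M[:3,:3]@[.0325,0,0];return M
E
python3 - <<'E'
from h import *
g=rel()
P=plan([(lsr(boxp(.055,.001,.125),BYAW,30,-7)@g,{"mm":13}),(lsr(boxp(.04,.001,.17),BYAW,30,-7)@g,{"mm":18})],-1)
E
```

```text
[-1, -0.0019, -0.0072, -0.0076, 1, 1.2, -0.6, -1, -0.0017, -0.0073, -0.0075, 1, 1.3, -0.6, -1, -0.0014, -0.0075, -0.0074, 1, 1.2, -0.7, -1, -0.0012, -0.0076, -0.0073, 1, 1.2, -0.6, -1, -0.0009, -0.0078, -0.0072, 1, 1.3, -0.6]
[-1, 0.0019, -0.01, -0.0121, -0, -0, -0, -1, 0.002, -0.01, -0.0121, -0, -0, -0, -1, 0.0019, -0.01, -0.0121, -0, -0, -0, -1, 0, 0, 0, 0, 0, 0, -1, 0, 0, 0, 0, 0, 0]
```

Request:
{"api": "carry_out", "payload": {
  "moves": [-1, -0.002, -0.007, -0.0075, 1, 1.2, -0.6, -1, -0.0015, -0.0075, -0.0075, 1, 1.3, -0.6, -1, -0.0015, -0.0075, -0.0075, 1, 1.2, -0.7, -1, -0.001, -0.0075, -0.0075, 1, 1.2, -0.6, -1, -0.001, -0.008, -0.007, 1, 1.3, -0.6]
}}

```text
clock: 13.68
tcp_pos: [0.5565, 0.1652, 0.1447]
orientation: [-0.489, 0.867, 0.088, 0.017]
wrist_force: [-0.0, 0.2, -2.2]
finger_gap: 0.0169
```

Request:
{"api": "carry_out", "payload": {
  "moves": [-1, 0.002, -0.01, -0.012, 0, 0, 0, -1, 0.002, -0.01, -0.012, 0, 0, 0, -1, 0.002, -0.01, -0.012, 0, 0, 0, -1, 0, -0.005, -0.006, 0, 0, 0, -1, 0, 0, 0, 0, 0, 0]
}}

```text
clock: 14.3
tcp_pos: [0.5581, 0.1462, 0.2006]
orientation: [-0.491, 0.867, 0.088, 0.019]
wrist_force: [-0.4, 0.1, -3.6]
finger_gap: 0.017
```

```bash
python3 - <<'E'
from h import *
rep();g=rel()
s=env.read_camera("side")[:,:,::-1].copy();cv2.imwrite("pics/lift_raw.png",s)
t=env.read_camera("top")[:,:,::-1].copy();cv2.imwrite("pics/liftt_raw.png",t)
M=sc();q=np.array([proj("side",(M@[x,y,z,1])[:3]) for x,y,z in((.0325,.065,.002),(.0325,-.065,.002),(.0025,-.065,.022),(-.0325,-.065,.022),(-.0325,.065,.022),(.0025,.065,.022))])
c=q.mean(0).astype(int);x0,y0=c[0]-55,c[1]-45
im=cv2.resize(s[y0:y0+100,x0:x0+110],None,fx=5,fy=5,interpolation=2)
for a in((q-[x0,y0]+.5)*5):cv2.circle(im,tuple(a.astype(int)),3,(0,0,255),-1)
cv2.imwrite("pics/lift.png",im);print(x0,y0)
E
```

```text
lip w [0.5416 0.2707 0.1858] lip box [0.0367 0.0034 0.1858] yaw 101.8 pitch 30.4 roll -6.7 [-0.4  0.1 -3.6] t 14.3
172 194
```

View pics/lift.png

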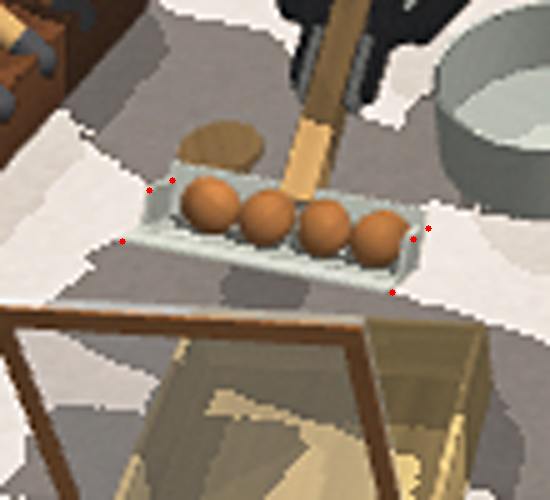

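All four cores (crop x≈210, 267, 325, 382) are nested between the side walls and the box is empty. I'll move gently over the tin.

```bash
python3 - <<'E'
from h import *
g=rel()
print("tin side-check",onz("side",(285,211),.055), [proj("side",(.523+dx,-.087+dy,.055)).round(1) for dx,dy in((.08,0),(-.08,0),(0,.08),(0,-.08))])
C=(.523,-.107)
b=np.array(sc()@[.0325,0,0,1])[:3];e=np.array([*C,.16])
w=lambda f:b+(e-b)*f
wps=[(lsr(w(.03),100,30,-5)@g,{"mm":99}),(lsr(w(.08),99,30,-4)@g,{"mm":99}),(lsr(w(.14),98,30,-2)@g,{"mm":99}),(lsr(w(.21),97,30,-1)@g,{"mm":99}),(lsr(w(.28),96,30,0)@g,{"mm":99}),(lsr(w(.95),92,30,0)@g,{"mm":28}),(lsr(w(1),90,28,0)@g,{"mm":99})]
P=plan(wps,-1)
E
```

```text
tin side-check [ 0.51973894 -0.07150041  0.055     ] [array([261.6, 203.8]), array([310.6, 212.2]), array([276.4, 223.3]), array([294.3, 193.9])]
[-1, -0.0022, 0.0051, -0.0098, -0.6, -1, 2.1, -1, -0.0043, 0.0106, -0.0153, -0.1, 0, 1, -1, -0.0034, 0.0129, -0.0183, -0, -0.9, 1.5, -1, -0.0054, 0.0152, -0.0213, -0, -0.1, 1, -1, -0.0051, 0.0153, -0.0213, -0.1, 0, 1]
[-1, -0.0047, 0.0147, -0.0203, 0, 0.3, 0.2, -1, -0.0046, 0.0148, -0.0204, 0, 0.4, 0.2, -1, -0.0043, 0.0148, -0.0203, 0, 0.3, 0.2, -1, -0.0042, 0.0147, -0.0204, 0, 0.4, 0.3, -1, -0.004, 0.0148, -0.0204, 0, 0.3, 0.2]
[-1, -0.0038, 0.0149, -0.0205, 0, 0.3, 0.2, -1, -0.0037, 0.0148, -0.0204, 0, 0.4, 0.2, -1, -0.0034, 0.0148, -0.0205, 0, 0.3, 0.2, -1, -0.0034, 0.0149, -0.0205, 0, 0.4, 0.2, -1, -0.0031, 0.0148, -0.0206, 0, 0.3, 0.2]
[-1, -0.0059, 0.0071, -0.017, -2, 1.7, 1.1, -1, 0, 0, 0, 0, 0, 0, -1, 0, 0, 0, 0, 0, 0, -1, 0, 0, 0, 0, 0, 0, -1, 0, 0, 0, 0, 0, 0]
```

Request:
{"api": "carry_out", "payload": {
  "moves": [-1, -0.002, 0.005, -0.01, -0.6, -1, 2.1, -1, -0.0045, 0.0105, -0.0155, -0.1, 0, 1, -1, -0.0035, 0.013, -0.0185, 0, -0.9, 1.5, -1, -0.0055, 0.015, -0.0215, 0, 0, 1, -1, -0.005, 0.0155, -0.0215, 0, 0, 1]
}}

```text
clock: 15.02
tcp_pos: [0.5489, 0.0349, 0.1933]
orientation: [-0.484, 0.874, 0.044, -0.027]
wrist_force: [-0.3, -0.2, -1.8]
finger_gap: 0.0165
```

Request:
{"api": "carry_out", "payload": {
  "moves": [-1, -0.0045, 0.0145, -0.0205, 0, 0.3, 0.2, -1, -0.0045, 0.015, -0.0205, 0, 0.4, 0.2, -1, -0.0045, 0.015, -0.0205, 0, 0.3, 0.2, -1, -0.004, 0.0145, -0.0205, 0, 0.4, 0.3, -1, -0.004, 0.015, -0.0205, 0, 0.3, 0.2]
}}

```text
clock: 15.65
tcp_pos: [0.5372, -0.1035, 0.1821]
orientation: [-0.485, 0.874, 0.024, -0.018]
wrist_force: [0.2, -0.6, -2.4]
finger_gap: 0.017
```

```bash
python3 - <<'E'
from h import *
g=rel();rep()
P=plan([(lsr((.523,-.105,.15),90,27,0)@g,{"mm":26})],-1)
E
```

```text
lip w [0.5282 0.0216 0.1664] lip box [-0.2045  0.067   0.1664] yaw 93.1 pitch 30.2 roll 0.6 [ 0.2 -0.6 -2.4] t 15.65
[-1, -0.0041, 0.0148, -0.0202, -0.6, 0.6, 0.3, -1, -0.0038, 0.0151, -0.0201, -0.7, 0.7, 0.3, -1, -0.0034, 0.0153, -0.0199, -0.6, 0.7, 0.2, -1, -0.0032, 0.0155, -0.0199, -0.7, 0.6, 0.3, -1, -0.0029, 0.0158, -0.0196, -0.6, 0.6, 0.3]
```

Request:
{"api": "carry_out", "payload": {
  "moves": [-1, -0.004, 0.015, -0.02, -0.6, 0.6, 0.3, -1, -0.004, 0.015, -0.02, -0.7, 0.7, 0.3, -1, -0.0035, 0.0155, -0.02, -0.6, 0.7, 0.2, -1, -0.003, 0.0155, -0.02, -0.7, 0.6, 0.3, -1, -0.001, 0.006, -0.007, -0.3, 0.3, 0.2]
}}

```text
clock: 16.27
tcp_pos: [0.5239, -0.2237, 0.1715]
orientation: [-0.462, 0.887, -0.002, 0.001]
wrist_force: [-0.5, 0.5, -2.0]
finger_gap: 0.0166
```

```bash
python3 - <<'E'
from h import *
g=rel();rep()
P=plan([(lsr((.523,-.107,.10),90,12,0)@g,{"mm":30,"deg":5})],-1)
P=plan([(lsr((.523,-.107,.064),90,-8,0)@g,{"mm":30,"deg":4.1})],-1,start=P)
E
```

```text
lip w [ 0.523  -0.0992  0.1491] lip box [-0.3218  0.0967  0.1491] yaw 89.8 pitch 27.2 roll 0.1 [-0.5  0.5 -2. ] t 16.27
[-1, 0.0001, 0.0032, 0.003, -3.8, -0, -0.1, -1, 0.0001, 0.003, 0.0032, -3.8, -0, -0, -1, 0, 0.0028, 0.0033, -3.8, -0, -0.1, -1, 0.0001, 0.0025, 0.0036, -3.8, -0.1, -0, -1, 0, 0, 0, 0, 0, 0]
[-1, -0, -0.0039, 0.0033, -4, 0, -0, -1, -0, -0.0041, 0.003, -4, 0, -0, -1, -0, -0.0043, 0.0027, -4, 0, -0, -1, -0, -0.0044, 0.0024, -4, 0, -0.1, -1, -0, -0.0047, 0.0021, -4, 0, 0]
```

Request:
{"api": "carry_out", "payload": {
  "moves": [-1, 0, 0.003, 0.003, -3.8, 0, -0.1, -1, 0, 0.003, 0.003, -3.8, 0, 0, -1, 0, 0.003, 0.0035, -3.8, 0, -0.1, -1, 0, 0.0025, 0.0035, -3.8, 0, 0, -1, 0, 0, 0, 0, 0, 0]
}}

```text
clock: 16.9
tcp_pos: [0.523, -0.2221, 0.1534]
orientation: [-0.338, 0.941, -0.002, 0.001]
wrist_force: [0.2, 0.4, -2.2]
finger_gap: 0.0172
```

```bash
python3 - <<'E'
from h import *
g=rel();rep()
P=plan([(lsr((.523,-.107,.064),90,-8,0)@g,{"mm":30,"deg":4.1})],-1)
P=plan([(lsr((.523,-.105,.060),90,-45,0)@g,{"mm":30,"deg":7.4})],-1,start=P)
E
```

```text
lip w [ 0.5221 -0.1081  0.0985] lip box [-0.3303  0.0994  0.0985] yaw 89.8 pitch 11.6 roll 0.1 [ 0.2  0.4 -2.2] t 16.9
[-1, 0.0002, -0.0041, 0.0032, -3.9, -0, -0.1, -1, 0.0003, -0.0043, 0.003, -4, -0, -0, -1, 0.0002, -0.0046, 0.0027, -3.9, -0, -0.1, -1, 0.0002, -0.0047, 0.0023, -3.9, -0, -0, -1, 0.0003, -0.0048, 0.002, -3.9, -0, -0.1]
[-1, 0, -0.0134, -0.0007, -6.2, -0, -0, -1, 0, -0.0132, -0.0021, -6.1, -0, -0, -1, 0.0001, -0.0129, -0.0036, -6.2, -0, -0, -1, -0, -0.0125, -0.0049, -6.2, -0.1, -0.1, -1, -0, -0.0119, -0.0062, -6.2, 0, 0]
[-1, 0, -0.0111, -0.0075, -6.1, 0, 0, -1, 0, 0, 0, 0, 0, 0, -1, 0, 0, 0, 0, 0, 0, -1, 0, 0, 0, 0, 0, 0, -1, 0, 0, 0, 0, 0, 0]
```

Request:
{"api": "carry_out", "payload": {
  "moves": [-1, 0, -0.004, 0.003, -3.9, 0, -0.1, -1, 0, -0.0045, 0.003, -4, 0, 0, -1, 0, -0.0045, 0.0025, -3.9, 0, -0.1, -1, 0, -0.0045, 0.0025, -3.9, 0, 0, -1, 0, -0.005, 0.002, -3.9, 0, 0]
}}

```text
clock: 17.52
tcp_pos: [0.5205, -0.1952, 0.1519]
orientation: [-0.175, 0.985, -0.002, -0.002]
wrist_force: [-0.2, -0.2, -2.8]
finger_gap: 0.017
```

```bash
python3 - <<'E'
from h import *
g=rel();rep()
P=plan([(lsr((.523,-.105,.063),90,-45,0)@g,{"mm":30,"deg":7.8})],-1)
E
```

```text
lip w [ 0.5189 -0.106   0.0622] lip box [-0.3276  0.1021  0.0622] yaw 89.9 pitch -7.8 roll 0.5 [-0.2 -0.2 -2.8] t 17.52
[-1, 0.0007, -0.0163, -0.0018, -7.4, 0.1, -0.1, -1, 0.0006, -0.0159, -0.0039, -7.5, 0.1, -0, -1, 0.0007, -0.0153, -0.0059, -7.4, 0.1, -0.1, -1, 0.0008, -0.0144, -0.0079, -7.5, 0, -0.1, -1, 0.0007, -0.0133, -0.0096, -7.4, 0.1, -0]
```

Request:
{"api": "carry_out", "payload": {
  "moves": [-1, 0.0005, -0.0165, -0.004, -7.4, 0.1, -0.1, -1, 0.0005, -0.016, -0.005, -7.5, 0.1, 0, -1, 0.0005, -0.0155, -0.006, -7.4, 0.1, -0.1, -1, 0.001, -0.0145, -0.007, -7.5, 0, -0.1, -1, 0.0005, -0.0135, -0.008, -7.4, 0.1, 0]
}}

```text
clock: 18.15
tcp_pos: [0.5199, -0.1201, 0.1883]
orientation: [0.152, 0.988, -0.0, -0.004]
wrist_force: [0.5, -0.6, -1.0]
finger_gap: 0.0164
```

```bash
python3 - <<'E'
from h import *
g=rel();rep()
s=env.read_camera("side")[:,:,::-1].copy();cv2.imwrite("pics/pour_raw.png",s)
P=plan([(lsr((.523,-.107,.064),90,-55,0)@g,{"mm":30,"deg":7.8})],-1)
h=cv2.cvtColor(s[120:260,220:350],cv2.COLOR_BGR2HSV);m=cv2.inRange(h,(5,120,80),(16,255,255))
n,_,st,c=cv2.connectedComponentsWithStats(m)
for i in range(1,n):
    if st[i,4]>8:print(st[i,4],(c[i]+[220,120]).round(1),st[i,:4])
E
```

```text
lip w [ 0.5175 -0.1042  0.0628] lip box [-0.3255  0.1031  0.0628] yaw 90.4 pitch -45.4 roll 0.6 [ 0.5 -0.6 -1. ] t 18.15
[-1, 0.0024, -0.0066, -0.0034, -4.8, 0.3, 0.1, -1, 0.0024, -0.0063, -0.0039, -4.7, 0.2, 0.2, -1, 0, 0, 0, 0, 0, 0, -1, 0, 0, 0, 0, 0, 0, -1, 0, 0, 0, 0, 0, 0]
81 [232.  121.4] [ 0  0 24  5]
602 [309.2 133.6] [73  0 29 33]
573 [339.2 135.9] [109   0  21  34]
14 [223.7 124.7] [0 4 9 3]
46 [297.2 175.4] [74 50  8 12]
250 [315.4 182.9] [81 53 29 26]
18 [267.9 218.6] [45 97  6  5]
10 [297.  218.9] [75 98  5  3]
13 [280.9 221.6] [ 58 101   8   2]
183 [324.5 239. ] [ 95 107  20  25]
36 [229.5 258.7] [  0 138  24   2]
```

Request:
{"api": "carry_out", "payload": {
  "moves": [-1, 0.0025, -0.0065, -0.0035, -4.8, 0.3, 0.1, -1, 0.0025, -0.0065, -0.004, -4.7, 0.2, 0.2, -1, 0, 0, 0, 0, 0, 0, -1, 0, 0, -0.015, 0, 0, 0, -1, 0, 0, -0.03, 0, 0, 0]
}}

```text
clock: 18.82
tcp_pos: [0.5191, -0.0779, 0.2261]
orientation: [0.229, 0.973, 0.005, -0.009]
wrist_force: [0.3, 0.3, -1.5]
finger_gap: 0.0166
```

```bash
python3 - <<'E'
from h import *
g=rel();rep()
s=env.read_camera("side")[:,:,::-1].copy();cv2.imwrite("pics/pour2_raw.png",s)
h=cv2.cvtColor(s[100:260,220:350],cv2.COLOR_BGR2HSV);m=cv2.inRange(h,(3,90,70),(18,255,255))
n,_,st,c=cv2.connectedComponentsWithStats(m)
for i in range(1,n):
    if st[i,4]>8:print(st[i,4],(c[i]+[220,100]).round(1),st[i,:4])
P=plan([(lsr((.535,-.16,.14),88,-20,0)@g,{"mm":30}),(lsr((.540,-.25,.12),86,0,0)@g,{"mm":30})],-1)
E
```

```text
lip w [ 0.5151 -0.0819  0.0998] lip box [-0.3033  0.1009  0.0998] yaw 91.9 pitch -54.4 roll 1.2 [ 0.3  0.3 -1.5] t 18.82
2468 [322.5 125.7] [63  0 67 54]
250 [231.1 122.6] [ 0 17 27 13]
656 [305.6 178.1] [56 52 55 48]
16 [266.4 218.1] [ 43 116   7   5]
97 [221.9 231.7] [  0 119   7  24]
36 [291.7 219.7] [ 68 118  10   5]
10 [280.5 221.6] [ 58 121   6   2]
197 [324.5 239.1] [ 95 127  20  26]
41 [230.2 258.6] [  0 158  25   2]
[-1, 0.002, 0.0238, 0.0088, 5.7, 0.1, 0.4, -1, 0.0021, 0.0245, 0.0065, 5.8, 0.1, 0.4, -1, 0.0022, 0.025, 0.0039, 5.7, 0.1, 0.4, -1, 0.0025, 0.0253, 0.0014, 5.8, 0.1, 0.5, -1, 0.0027, 0.0253, -0.0011, 5.7, 0.1, 0.4]
[-1, 0.0028, 0.025, -0.0036, 5.7, 0.1, 0.4, -1, 0.0009, 0.0255, 0.0065, 4, 0.1, 0.4, -1, 0.0011, 0.026, 0.0047, 4, 0.1, 0.4, -1, 0.0012, 0.0261, 0.003, 4, 0.2, 0.4, -1, 0.0014, 0.0264, 0.001, 4, 0.1, 0.4]
[-1, 0.0016, 0.0263, -0.0007, 4, 0.1, 0.4, -1, 0, 0, 0, 0, 0, 0, -1, 0, 0, 0, 0, 0, 0, -1, 0, 0, 0, 0, 0, 0, -1, 0, 0, 0, 0, 0, 0]
```

Request:
{"api": "carry_out", "payload": {
  "moves": [-1, 0.002, 0.024, 0.006, 5.7, 0.1, 0.4, -1, 0.002, 0.0245, 0.004, 5.8, 0.1, 0.4, -1, 0.002, 0.025, 0.003, 5.7, 0.1, 0.4, -1, 0.0025, 0.0255, 0.001, 5.8, 0.1, 0.5, -1, 0.0025, 0.0255, -0.001, 5.7, 0.1, 0.4]
}}

```text
clock: 19.5
tcp_pos: [0.5315, -0.2037, 0.2488]
orientation: [-0.031, 0.999, -0.011, 0.002]
wrist_force: [-0.2, 0.3, -2.0]
finger_gap: 0.0171
```

Request:
{"api": "carry_out", "payload": {
  "moves": [-1, 0.003, 0.025, -0.0035, 5.7, 0.1, 0.4, -1, 0.001, 0.0255, 0.0065, 4, 0.1, 0.4, -1, 0.001, 0.026, 0.0045, 4, 0.1, 0.4, -1, 0.001, 0.026, 0.003, 4, 0.2, 0.4, -1, 0.001, 0.018, 0, 4, 0.1, 0.4]
}}

```text
clock: 20.12
tcp_pos: [0.5323, -0.33, 0.211]
orientation: [-0.226, 0.973, -0.031, 0.014]
wrist_force: [0.5, 0.0, -1.6]
finger_gap: 0.0168
```

```bash
python3 - <<'E'
from h import *
g=rel();rep()
s=env.read_camera("side")[:,:,::-1].copy();cv2.imwrite("pics/clear_raw.png",s)
t=env.read_camera("top")[:,:,::-1].copy();cv2.imwrite("pics/cleart_raw.png",t)
for n,im in(("side",s),("top",t)):
    h=cv2.cvtColor(im,cv2.COLOR_BGR2HSV);m=cv2.inRange(h,(3,90,70),(18,255,255))
    k,_,st,c=cv2.connectedComponentsWithStats(m)
    print(n,[(int(st[i,4]),*c[i].round(0)) for i in range(1,k) if 10<st[i,4]<400])
P=plan([(lipscoop((.5403,-.2782,.07),86,0)@g,{"mm":25}),(lipscoop((.5403,-.2782,.018),86,0)@g,{"mm":20})],-1)
E
```

```text
lip w [ 0.5385 -0.232   0.1312] lip box [-0.455   0.1084  0.1312] yaw 86.2 pitch -1.7 roll -0.6 [ 0.5  0.  -1.6] t 20.12
side [(28, np.float64(318.0), np.float64(109.0)), (32, np.float64(411.0), np.float64(125.0)), (118, np.float64(356.0), np.float64(199.0)), (13, np.float64(267.0), np.float64(218.0)), (236, np.float64(217.0), np.float64(233.0)), (37, np.float64(292.0), np.float64(220.0)), (197, np.float64(325.0), np.float64(239.0)), (190, np.float64(311.0), np.float64(298.0))]
top [(118, np.float64(324.0), np.float64(39.0)), (301, np.float64(266.0), np.float64(114.0)), (148, np.float64(368.0), np.float64(159.0)), (61, np.float64(301.0), np.float64(154.0)), (39, np.float64(292.0), np.float64(163.0)), (20, np.float64(583.0), np.float64(175.0)), (157, np.float64(208.0), np.float64(237.0)), (17, np.float64(61.0), np.float64(314.0)), (13, np.float64(50.0), np.float64(314.0)), (14, np.float64(55.0), np.float64(319.0)), (14, np.float64(44.0), np.float64(327.0)), (26, np.float64(4.0), np.float64(339.0)), (12, np.float64(29.0), np.float64(351.0)), (13, np.float64(70.0), np.float64(353.0)), (18, np.float64(65.0), np.float64(359.0)), (25, np.float64(6.0), np.float64(362.0)), (21, np.float64(51.0), np.float64(367.0)), (20, np.float64(3.0), np.float64(373.0)), (17, np.float64(23.0), np.float64(382.0)), (11, np.float64(17.0), np.float64(379.0)), (11, np.float64(33.0), np.float64(392.0)), (12, np.float64(58.0), np.float64(390.0))]
[-1, 0.0015, 0.0172, 0.0086, 0.4, -0.1, 0, -1, 0.0015, 0.0172, 0.0084, 0.4, -0.1, 0.1, -1, 0.0016, 0.0173, 0.0083, 0.4, -0, 0, -1, 0.0016, 0.0173, 0.0082, 0.5, -0.1, 0.1, -1, -0, 0.0081, 0.0153, -0, -0, -0]
[-1, -0.0001, 0.0082, 0.0153, -0, -0, -0, -1, -0, 0.0081, 0.0153, -0, -0, -0, -1, 0, 0, 0, 0, 0, 0, -1, 0, 0, 0, 0, 0, 0, -1, 0, 0, 0, 0, 0, 0]
```

Request:
{"api": "carry_out", "payload": {
  "moves": [-1, 0.0015, 0.017, 0.0085, 0.4, 0, 0, -1, 0.0015, 0.017, 0.0085, 0.4, -0.1, 0.1, -1, 0.0015, 0.0175, 0.0085, 0.4, 0, 0, -1, 0.0015, 0.0175, 0.008, 0.5, -0.1, 0.1, -1, 0, 0.008, 0.0155, 0, 0, 0]
}}

```text
clock: 20.85
tcp_pos: [0.5351, -0.3824, 0.1254]
orientation: [-0.241, 0.97, -0.034, 0.012]
wrist_force: [0.1, -0.0, -2.0]
finger_gap: 0.0166
```

```bash
python3 - <<'E'
from h import *
g=rel();rep()
P=plan([(lipscoop((.5403,-.2782,.012),86,0)@g,{"mm":20})],-1)
E
```

```text
lip w [ 0.5414 -0.282   0.0486] lip box [-0.5046  0.1157  0.0486] yaw 85.9 pitch -0.0 roll -0.3 [ 0.1 -0.  -2. ] t 20.85
[-1, -0.0006, 0.0069, 0.0171, 0, -0.1, 0, -1, -0.0006, 0.0069, 0.017, 0, -0.2, 0.1, -1, 0, 0, 0, 0, 0, 0, -1, 0, 0, 0, 0, 0, 0, -1, 0, 0, 0, 0, 0, 0]
```

Request:
{"api": "carry_out", "payload": {
  "moves": [-1, -0.0005, 0.006, 0.015, 0, -0.1, 0, -1, -0.0005, 0.006, 0.012, 0, -0.2, 0.1, -1, 0, 0.001, 0.003, 0, 0, 0, -1, 0, 0, 0, 0, 0, 0, -1, 0, 0, 0, 0, 0, 0]
}}

```text
clock: 21.48
tcp_pos: [0.5345, -0.3772, 0.0898]
orientation: [-0.242, 0.97, -0.033, 0.008]
wrist_force: [-0.5, -0.0, -2.5]
finger_gap: 0.0169
```

```bash
python3 - <<'E'
from h import *
g=rel();rep()
P=plan([(lipscoop((.5403,-.2782,.0045),86,0)@g,{"mm":4})],-1)
E
```

```text
lip w [ 0.5399 -0.2766  0.0132] lip box [-0.499   0.1161  0.0132] yaw 86.1 pitch 0.1 roll 0.1 [-0.5 -0.  -2.5] t 21.48
[-1, 0, 0.0017, 0.0023, -0, 0.1, 0, -1, 0.0001, 0.0018, 0.0023, -0.1, 0, 0, -1, -0, 0.0017, 0.0023, -0, 0.1, 0, -1, 0, 0, 0, 0, 0, 0, -1, 0, 0, 0, 0, 0, 0]
```

Request:
{"api": "carry_out", "payload": {
  "moves": [-1, 0, 0.003, 0.004, 0, 0.1, 0, -1, 0, 0.0015, 0.003, 0, 0, 0, -1, 0, 0.0005, 0.0015, 0, 0, 0, -1, 0, 0, 0, 0, 0, 0, -1, 0, 0, 0, 0, 0, 0]
}}

```text
clock: 22.1
tcp_pos: [0.5349, -0.3782, 0.0809]
orientation: [-0.241, 0.97, -0.033, 0.01]
wrist_force: [0.5, -0.5, -1.9]
finger_gap: 0.0167
```

```bash
python3 - <<'E'
from h import *
g=rel();rep()
E
```

```text
lip w [ 0.5408 -0.2779  0.0042] lip box [-0.5003  0.1155  0.0042] yaw 86.0 pitch 0.0 roll -0.1 [ 0.5 -0.5 -1.9] t 22.1
```

Request:
{"api": "carry_out", "payload": {
  "moves": [-0.4, 0, 0, 0, 0, 0, 0, 0, 0, 0, 0, 0, 0, 0, 1, 0, 0, 0, 0, 0, 0, 1, 0, 0, 0, 0, 0, 0, 1, 0, 0, 0, 0, 0, 0]
}}

```text
clock: 22.72
tcp_pos: [0.5353, -0.3783, 0.0818]
orientation: [-0.241, 0.97, -0.033, 0.011]
wrist_force: [0.8, 0.4, -0.2]
finger_gap: 0.0853
```

Request:
{"api": "carry_out", "payload": {
  "moves": [1, 0, 0, -0.02, 0, 0, 0, 1, 0, 0, -0.03, 0, 0, 0, 1, 0, 0, -0.035, 0, 0, 0, 1, 0, 0, -0.035, 0, 0, 0, 1, 0, 0, -0.03, 0, 0, 0]
}}

```text
clock: 23.35
tcp_pos: [0.5291, -0.4476, 0.2158]
orientation: [-0.243, 0.969, -0.033, 0.009]
wrist_force: [1.0, -0.5, 0.2]
finger_gap: 0.0855
```

Request:
{"api": "carry_out", "payload": {
  "moves": [1, 0, 0.04, -0.03, 0, 0, 0, 1, 0, 0.045, -0.025, 0, 0, 0, 1, 0, 0.045, -0.02, 0, 0, 0, 1, 0, 0.03, 0, 0, 0, 0, 1, 0, 0, 0, 0, 0, 0]
}}

```text
clock: 23.98
tcp_pos: [0.3985, -0.4989, 0.246]
orientation: [-0.319, 0.947, -0.03, -0.003]
wrist_force: [-0.4, -0.1, -0.2]
finger_gap: 0.0853
```

```bash
python3 - <<'E'
from h import *
s=env.get_state();print(s["clock"],s["tcp_pos"],s["finger_gap"])
S=env.read_camera("side")[:,:,::-1];t=env.read_camera("top")[:,:,::-1]
o=np.zeros((600,800,3),np.uint8)
o[:,:480]=cv2.resize(t[90:270,130:450],(800,450),interpolation=2)[:,:480].copy() if 0 else 0
a=cv2.resize(t[90:260,130:450],(800,425),interpolation=2)
b=cv2.resize(S[120:330,170:400],(800,600))
o=np.vstack([cv2.resize(a,(560,297)),cv2.resize(S[125:325,170:410],(560,303),interpolation=2)])
cv2.imwrite("pics/final.png",o);cv2.imwrite("pics/final_t.png",t)
E
```

```text
23.975 [ 0.39849518 -0.49888674  0.24597899] 0.08525477295475614
```

View pics/final.png

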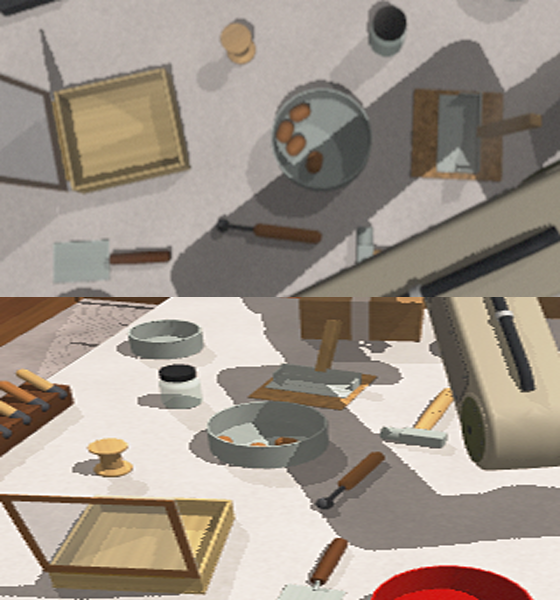

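The final view shows four cores in the tin (top crop (300,112), (286,131), (296,144) and (314,160)). The box is empty with its lid open, the scoop is flat and centred on the mat at (459,135), and the tin and bystanders are where they were.

```bash
python3 -c "
from workcell import env
print(env.hand_in())"
```

```text
the job is handed in; nothing more can be done
None
```

The job is done and handed in, with about 24 s on the robot's clock out of the 72 s allowed.

**What I did:** I took the scoop from the mat and levered the lid open to its stop with the lip. All four cores came up in one load and I tipped them into the 160 mm grey tin. The scoop went back flat on the middle of the mat.

**Last checks:**
- **Cores:** the last top picture shows all four in the tin, with none in the box or on the bench.
- **Lid:** it is still standing open.
- **Scoop:** by arm pose it went down level, about 1 mm from the mat's centre, and the last picture agrees.
- **Tin and bystanders:** they look unmoved by eye. The mallet was partly hidden by the arm in the last top view, but the side view shows it in its place.
- **Forces:** wrist readings stayed below about 5 N at the end of every move.

**What disagreed:** the arm missed some commanded positions by up to about 12 mm, and I corrected these from the measured pose. One core turned sideways at the pan's edge while scooping, but it settled between the side walls before leaving the box. No check failed.

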